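# Check a cover casting with a straightedge and pile its spacer plates

## Robot

A 6-joint arm with a two-finger parallel gripper is mounted at the origin on the work surface. World frame = base frame: x ahead of the robot, y to its left, z up, the work surface at z = 0. Lengths are in mm, angles in rad, forces in N, time in s.
With the tool pointing down it reaches from about 300 to 850 mm from the base axis. Payload 5.4 kg.
Tool frame: the origin (TCP) lies at the very end of the fingers, on their centre line; the grasp point (between the pads) lies 19 mm behind it; x points along the fingers, y is the direction in which the jaws open and shut, and the axes are right-handed (so a half turn about x gives the same grasp; the last joint's range is limited). The gripper opens to 85 mm and grips with 20 to 120 N. Pads are 22 mm wide; open, the fingers measure 114 mm over their backs; the gripper's body (76 mm by 85 mm) begins 54 mm behind the grasp point. The pads swing forward as they close: fully open they stand 13 mm farther back than shut.
Start: joints at [-1.497, 0.158, 1.597, -0, 1.386, -0.21], TCP at [160.98, -551.989, 231.299] pointing down, gripper open.
Joint ranges: [-2.91, 2.91], [-0.94, 2.29], [0.18, 2.7], [-1.29, 4.43], [0.17, 2.64], [-3, 3]. Speed limits (rad/s): [2.57, 2.57, 3.14, 3.14, 3.14, 3.14].

## Interface

Orientations are given as a unit quaternion [x, y, z, w].
In Python, from bench import ctrl, get_image, camera_info gives the robot as it stands. The module is installed in compiled form; this text tells all that it offers.
- The arm moves only by the shell command python3 -m creep 'ROWS' [FORCE]. ROWS is JSON, a list that holds one entry, the list of rows, each a list of 7 numbers: the shift along the tool's x, y, z in units of 60 mm (1.0 is 60 mm), then the turn, a rotation vector about the tool's x, y, z in units of 5 degrees (1.0 is 5 degrees), then the gripper command: -1 is shut, 1 is fully open, values between are in proportion. A call has 1 to 12 rows; each row shifts and turns the commanded pose from where the row before left it, along the tool's axes as they then stand; what a row does not reach is not made up. A row lasts 1/8 s, in which the tool goes at most 62.5 mm and 10.7 degrees, less where a joint would pass 70% of its speed; a pose out of reach is approached as far as the arm can. A call with a number of a shift or a turn outside -1 to 1 is refused whole. A call with a gripper value outside its range is refused whole. The fingers move at their own pace and stop on an object; FORCE is the grip in N (left out, the last holds). Time passes only in rows, so rows that do not move let the fingers close. It gives the time, the measured TCP pose, the force and the opening at its end, in the units of the state.
- ctrl.sense(): the state, without advancing time (a new reading comes with each control period).
- get_image(name): name is "scene" or "top"; returns the picture (480x640x3 uint8, red, green, blue); there is no depth.
- camera_info(name): a dict with "fx", "fy", "cx", "cy" (pixels), "k1" (the pictures are not rectified: a ray, as slopes to the right and down, at radius r is drawn at 1 + k1 r^2 times it, then the intrinsics apply), "world_from_camera" (4x4, takes a point from camera to world coordinates). Camera axes: x right, y down, z forward; pixel columns grow to the right and rows downward; lengths in mm; the calibration is good to about 2 mm. A picture is of the moment at which its call begins. camera_info takes no time and is no camera call.
- ctrl.sign_off(): hands the job in, once; it reports no verdict.
The state is a dict: "time": time; "q": joint angles; "joint_velocities": joint speeds; "joint_torque": joint torques, N m; "tool_pos": TCP position; "tool_rot": TCP orientation; "contact_force": force on the tool from outside, world axes, zero at the start; "moment": the same for the moment, N m; "width": opening from 0.0 (shut) to 1.0 (fully open).
Only numpy, scipy, OpenCV 4.12 (cv2) and the standard library are available. Lean on these libraries where they do the work, as an engineer would, in place of code of your own. Each camera call takes 0.05 s, during which the arm holds its last target. There are 200 camera calls.

## Task

Tip the standing cover casting over onto its green back so that the bare ground face looks up, lay the straightedge lengthwise along the middle of that face, let go of it, and press down first on its red end and then on its blue end to feel whether it rocks. If it sits firm, put it back along its grey felt pad and pile all the steel spacer plates on the middle of the ground face; if it rocks, leave it lying there tilted as a warning and pile the plates on the middle of the blue board instead: squarely on one another, long sides along the long side of what carries them. Never let the casting land on its ground face, and leave the yellow can and the mug where they are.

Things in the scene. Friction and masses are not known exactly. Their poses are not given: they have to be found in the camera images.
- casting_a: cover casting, 0.85 kg: green body, bare aluminium ground face; 45 thick (x), 180 long (y), 120 high (z), standing on a long edge. Only one of casting_a and casting_b is there (the other is None); they look alike, and either's face may be good or bowed. Origin: middle of the underside as it stands. Ground face looks along -x, at x = -22.5 mm; green back along +x, at x = 22.5 mm
- casting_b: as casting_a. Pushed along its +x at about 100 mm height, it topples after some 40 mm and lies on its back: -x up, face 45 mm above the bench. A bowed face is highest along a line across it 30 mm off the middle and slopes down by 0.05 rad either way from there: a straightedge laid lengthwise rests tilted by 0.05 rad and rocks 0.1 rad the other way when pressed on the raised end
- casting_a_face (a point): centre of casting_a's ground face, 22.5 mm from the middle plane (1.5 mm proud of a bowed face; its axes are the casting's)
- casting_b_face (a point): centre of casting_b's ground face
- straightedge: steel straightedge 170 long (x), 36 wide (y), 16 high, with a dark wooden grip on its middle: 60 long (x), 16 wide (y), from 16 to 50 mm above the underside. Origin: centre of the underside; z up. 0.4 kg. Starts on the felt pad
- pad_red: red press pad on the straightedge's +x end, 30 x 36 x 5; its top lies 21 mm above the straightedge's underside. Origin: centre of the pad's underside, 69 mm from the straightedge's middle
- pad_blue: blue press pad on the -x end, likewise at 69 mm
- pad: grey felt pad fixed to the bench, 210 (x) x 80 (y) x 10 high; origin: centre of its underside
- board: blue painted board fixed to the bench, 130 (x) x 160 (y) x 5 high; origin: centre of its underside
- plate_1: steel spacer plate 60 (x) x 90 (y) x 12 thick, 0.3 kg; three to five of the plates 1 to 5 are there, all alike; origin: centre of its underside
- plate_2: spacer plate as plate_1
- plate_3: spacer plate as plate_1
- plate_4: spacer plate as plate_1
- plate_5: spacer plate as plate_1
- oil_can: yellow can, 60 across, 120 high, standing; to be left alone
- mug: blue mug, 80 across, 90 high, standing; to be left alone
Not all that is in view belongs to the job. Of the things that look like the board, the larger one is meant.

How it is judged:
By the outcome, as a careful person would: the job done as asked, in the order asked, and still so for the second after the job is handed in, with the robot touching nothing.
Of plate_1, plate_2, plate_3, plate_4, plate_5 only 3 to 5 are there at a start; the rules pass over those that are not, and their reading is None.
Of casting_a, casting_b only 1 to 1 are there at a start; the rules pass over those that are not, and their reading is None.
At some moment in a run one of plate_1, plate_2, plate_3, plate_4, plate_5 may be knocked a few centimetres aside while the robot is not near it.
Once in a run the grip may slacken for a moment while it holds something.
It also fails if it takes over 210 s, if anything falls off the work surface, if the arm or the gripper's body presses on something with over 40 N, if the wrist force passes 120 N, or if a joint passes its speed limit or range.

## Working session

There is one attempt and no reset: what is moved stays moved. The work goes in short steps, Python scripts to look and compute and a shell command to move; the robot and the scene stay as the last step left them, time stands still between calls to the robot, and variables do not carry over. Pictures are saved under pics/ and viewed, about 12 in all and at most 16, crops included, and the job is handed in when it is done.

```bash
mkdir -p pics
python3 - <<'E'
from bench import ctrl,get_image,camera_info
import cv2,numpy as np
for n in("scene","top"):
    im=get_image(n);cv2.imwrite(f"pics/{n}0.png",im[:,:,::-1])
    print(n,{k:(np.round(v,3).tolist() if k=="world_from_camera" else v) for k,v in camera_info(n).items()})
s=ctrl.sense();print(s)
E
ls
```

```text
scene {'fx': 524.2009975053286, 'fy': 524.2009975053286, 'cx': 309.614892565626, 'cy': 240.52587219085285, 'k1': -0.100619192036529, 'world_from_camera': [[0.407, 0.522, -0.75, 1375.863], [0.913, -0.235, 0.333, -402.11], [-0.002, -0.82, -0.572, 757.47], [0.0, 0.0, 0.0, 1.0]]}
top {'fx': 622.2497231424157, 'fy': 622.2497231424157, 'cx': 304.32941968698725, 'cy': 233.46228985315133, 'k1': -0.1732465581437757, 'world_from_camera': [[-0.003, -0.997, 0.075, 401.22], [-1.0, 0.001, -0.023, 7.121], [0.023, -0.075, -0.997, 1345.66], [0.0, 0.0, 0.0, 1.0]]}
{'time': 0.1, 'q': array([-1.49707965e+00,  1.58990515e-01,  1.59811791e+00,  4.24513157e-06,
        1.38619174e+00, -2.10094427e-01]), 'joint_velocities': array([ 0.0002948 , -0.00093826, -0.00300955,  0.00079149, -0.0002742 ,
       -0.00036576]), 'joint_torque': array([-2.62295807e-04, -3.96990931e+01, -3.32338393e+01, -2.40111731e-04,
        4.23328325e-03,  4.06563274e-06]), 'tool_pos': array([ 160.95256705, -551.44884208,  230.40701978]), 'tool_rot': array([ 0.70004154,  0.10060783, -0.69995633,  0.09940345]), 'contact_force': array([-0.37292256, -0.29683804,  0.84373922]), 'moment': array([ 0.03540734, -0.02479608,  0.00042905]), 'width': 1.0008011601381013}
pics
```

View pics/scene0.png

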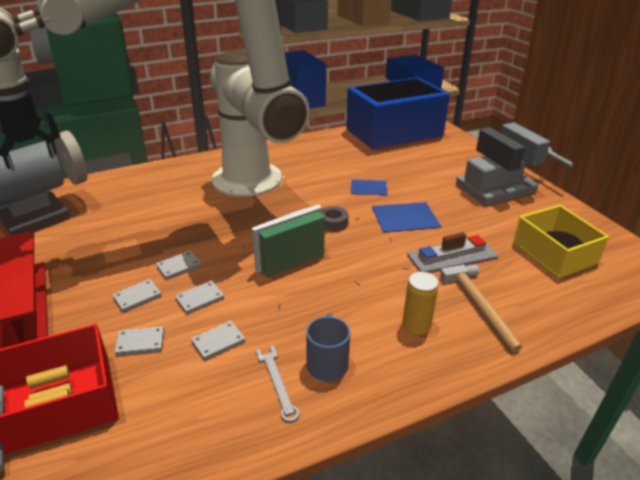

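View pics/top0.png

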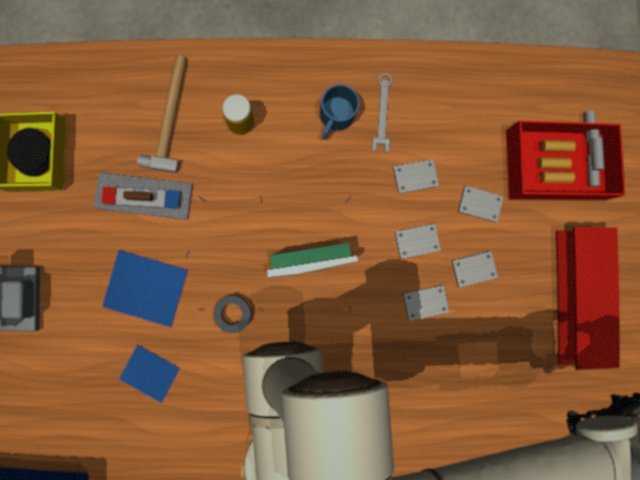

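```bash
cat > h.py <<'E'
from bench import ctrl,get_image,camera_info
import cv2,numpy as np
from scipy.spatial.transform import Rotation as R
def proj(n,px,z):
    c=camera_info(n);K=np.array([[c["fx"],0,c["cx"]],[0,c["fy"],c["cy"]],[0,0,1]])
    u=cv2.undistortPoints(np.float64(px).reshape(-1,1,2),K,np.array([c["k1"],0,0,0.]))[:,0]
    W=np.array(c["world_from_camera"]);d=np.c_[u,np.ones(len(u))]@W[:3,:3].T;o=W[:3,3]
    return (o+d*((z-o[2])/d[:,2])[:,None])[:,:2]
def snap(n,name):
    im=get_image(n);cv2.imwrite(f"pics/{name}.png",im[:,:,::-1]);return im
def masks(im):
    h=cv2.cvtColor(im,cv2.COLOR_RGB2HSV);H,S,V=cv2.split(h)
    return dict(grey=(S<70)&(V>90),blue=(H>100)&(H<125)&(S>130)&(V>60),green=(H>55)&(H<90)&(S>90),red=((H<5)|(H>174))&(S>190)&(V>110))
def rects(m,n,z,amin=60,amax=9e3,box=None):
    out=[];m=m.astype(np.uint8)
    if box: k=np.zeros_like(m);k[box[1]:box[3],box[0]:box[2]]=1;m=m*k
    for c in cv2.findContours(m,cv2.RETR_EXTERNAL,cv2.CHAIN_APPROX_NONE)[0]:
        a=cv2.contourArea(c)
        if amin<a<amax:
            w=proj(n,c[:,0]+0.0,z).astype(np.float32);r=cv2.minAreaRect(w)
            (sx,sy),an=r[1],r[2]
            if sx<sy: an+=90   # angle of long side from world x
            p=c[:,0].mean(0)
            out.append((np.round(p).astype(int).tolist(),np.round(r[0],1).tolist(),np.round(sorted(r[1]),1).tolist(),round((an+90)%180-90,1)))
    return out
def err(target,yaw=None):
    """shift to TCP target in tool axes, units of 60mm; yaw = wanted jaw (tool y) direction, deg from world x, tool down"""
    s=ctrl.sense();r=R.from_quat(s["tool_rot"]);d=r.inv().apply(np.array(target)-s["tool_pos"])/60
    o=[]
    if yaw is not None:
        ty=np.array([np.cos(np.radians(yaw)),np.sin(np.radians(yaw)),0])
        if ty@r.apply([0,1,0])<0: ty=-ty
        x=np.array([0,0,-1.]);g=R.from_matrix(np.c_[x,ty,np.cross(x,ty)])
        o=(np.degrees((r.inv()*g).as_rotvec())/5)
    print("tcp",np.round(s["tool_pos"],1),"w",round(float(s["width"]),3),"F",np.round(s["contact_force"],1),"t",round(s["time"],2),"\nshift units",np.round(d,2),"turn units",np.round(o,2))
E
python3 - <<'E'
from h import *
im=cv2.imread("pics/top0.png")[:,:,::-1].copy();m=masks(im)
print("grey12",*rects(m["grey"],"top",12,box=(380,140,510,340)),sep="\n")
print("feltpad10",*rects(m["grey"],"top",10,box=(80,165,200,230)),sep="\n")
print("blue5",*rects(m["blue"],"top",5,box=(80,165,200,420)),sep="\n")
print("blue31",*rects(m["blue"],"top",31,box=(80,165,200,220)),sep="\n")
print("red31",*rects(m["red"],"top",31,box=(80,165,200,220),amin=30),sep="\n")
print("green120",*rects(m["green"],"top",120,box=(250,220,380,300)),sep="\n")
print("face120",*rects(m["grey"],"top",120,box=(250,220,380,300)),sep="\n")
a=cv2.resize(im[165:330,80:380,::-1],None,fx=2.6,fy=2.6,interpolation=cv2.INTER_CUBIC);cv2.imwrite("pics/crop0.png",a)
s=ctrl.sense();print(R.from_quat(s["tool_rot"]).as_matrix().round(2))
E
```

```text
grey12
([424, 303], [352.7, -287.3], [60.5, 87.7], -78.7)
([474, 269], [424.5, -395.2], [59.8, 91.7], -76.7)
([417, 241], [486.2, -268.8], [59.5, 90.6], -78.9)
([481, 204], [567.9, -412.1], [60.4, 90.9], 74.7)
([416, 176], [628.1, -267.7], [60.6, 90.9], -79.7)
feltpad10
([143, 196], [586.0, 329.8], [78.9, 208.5], 83.1)
([158, 167], [646.0, 297.5], [13.3, 82.3], 89.5)
blue5
([149, 373], [200.7, 312.5], [82.7, 102.0], 61.5)
([145, 288], [385.0, 323.1], [124.9, 155.1], 74.0)
([171, 199], [579.3, 265.8], [28.8, 33.0], -0.2)
blue31
([171, 199], [575.9, 260.7], [28.2, 32.3], -0.2)
red31
([108, 195], [584.2, 399.7], [26.5, 30.4], -0.4)
green120
([310, 255], [450.8, -32.4], [25.8, 155.2], -81.2)
face120
([312, 266], [428.7, -36.3], [19.1, 181.3], -81.1)
[[-0.    0.28 -0.96]
 [ 0.   -0.96 -0.28]
 [-1.   -0.   -0.  ]]
```

View pics/crop0.png

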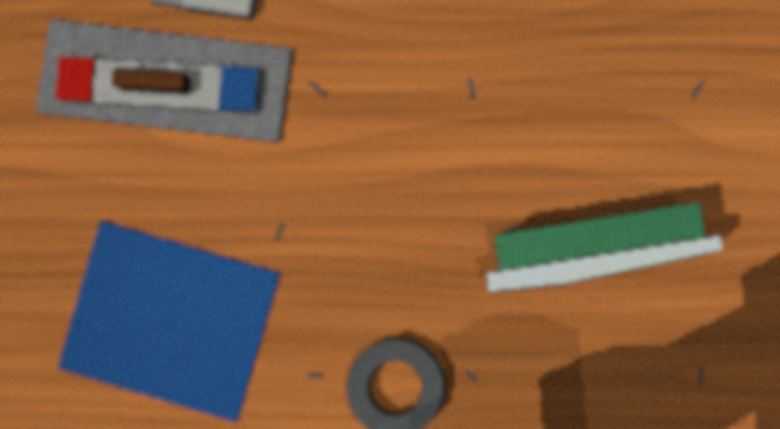

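Candidates: board at top px (145,288) is the larger one, and (149,373) is the small decoy. The only straightedge is on the pad at (143,196), red end left. The only casting is at (311,260), white face towards the robot. The five plates are the grey rectangles at x≈416–481; wrench, hammer and ring are not plates. The crop confirms these choices.

```bash
python3 -c "
from h import *
err([370,-46,200],-81)"
```

```text
tcp [ 161.  -551.4  230.4] w 1.001 F [-0.4 -0.3  0.8] t 0.1 
shift units [ 0.52 -7.11 -5.7 ] turn units [ 1.45 -0.    0.02]
```

```bash
python3 -m creep '[[[0,-0.3,-0.24,0,0,0,-1],[0,-0.6,-0.48,0,0,0,-1],[0,-0.65,-0.52,0,0,0,-1],[0,-0.65,-0.52,0,0,0,-1],[0,-0.65,-0.52,0,0,0,-1],[0,-0.65,-0.52,0,0,0,-1],[0,-0.65,-0.52,0,0,0,-1],[0,-0.65,-0.52,0,0,0,-1],[0,-0.65,-0.52,0,0,0,-1],[0,-0.65,-0.52,0,0,0,-1],[0.2,-0.65,-0.52,0,0,0,-1],[0.2,-0.3,-0.24,0.5,0,0,-1]]]' 60;python3 -c "
from h import *
err([370,-46,95],-81)"
```

```text
time: 1.6
tool_pos: [367.7, -48.9, 206.8]
tool_rot: [0.702, 0.085, -0.702, 0.085]
contact_force: [1.4, -0.2, -0.3]
width: 0.0
tcp [367.7 -48.9 206.8] w 0.0 F [ 1.4 -0.2 -0.3] t 1.6 
shift units [ 1.86 -0.04 -0.05] turn units [ 0.97 -0.    0.  ]
```

```bash
python3 -m creep '[[[0.5,0,0,0.5,0,0,-1],[0.7,0,0,0.5,0,0,-1],[0.5,0,0,0,0,0,-1],[0.1,0,0,0,0,0,-1],[0,0,-0.2,0,0,0,-1],[0,0,-0.2,0,0,0,-1],[0,0,-0.15,0,0,0,-1],[0,0,-0.1,0,0,0,-1],[0,0,-0.1,0,0,0,-1]]]'; python3 -m creep '[[[0,0,-0.1,0,0,0,-1],[0,0,-0.1,0,0,0,-1],[0,0,-0.1,0,0,0,-1],[0,0,-0.1,0,0,0,-1]]]';python3 -c "
from h import *
err([370,-46,95],-81);snap('scene','s1')"
```

```text
time: 2.72
tool_pos: [412.2, -44.2, 99.4]
tool_rot: [-0.705, -0.054, 0.705, -0.054]
contact_force: [-0.5, -0.1, 0.2]
width: 0.003
time: 3.22
tool_pos: [436.1, -40.6, 99.3]
tool_rot: [0.705, 0.054, -0.705, 0.054]
contact_force: [-0.3, -0.5, 1.3]
width: -0.001
tcp [436.1 -40.6  99.3] w -0.001 F [-0.3 -0.5  1.3] t 3.23 
shift units [ 0.07 -0.08  1.1 ] turn units [-0.05 -0.   -0.  ]
```

View pics/s1.png

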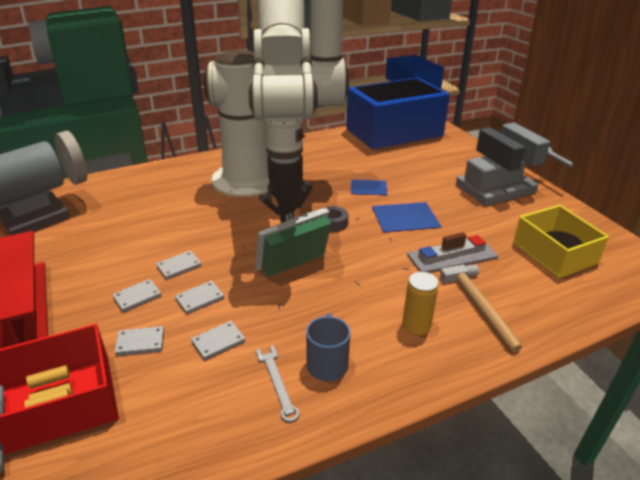

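The casting leans, tilting away from the arm as intended (px 295,240). I push on slowly.

```bash
python3 -m creep '[[[0,0,-0.1,0,0,0,-1],[0,0,-0.1,0,0,0,-1],[0,0,-0.1,0,0,0,-1],[0,0,-0.1,0,0,0,-1],[0,0,-0.1,0,0,0,-1],[0,0,-0.05,0,0,0,-1],[0,0,0,0,0,0,-1],[-0.3,0,0,0,0,0,-1],[-0.7,0,0,0,0,0,-1],[-0.7,0,0.3,0,0,0,1],[0,0,0.7,0,0,0,1],[0,0,0.7,0,0,0,1]]]';python3 - <<'E'
from h import *
im=snap('top','t1');m=masks(im)
print(*rects(m["grey"],"top",45,box=(210,120,380,320),amin=1500),sep="\n")
E
```

```text
time: 4.78
tool_pos: [366.5, -51.3, 201.8]
tool_rot: [0.705, 0.054, -0.705, 0.055]
contact_force: [0.0, -0.7, 0.8]
width: 0.634
([333, 299], [343.4, -85.8], [123.9, 186.4], 63.3)
([303, 221], [525.6, -20.8], [122.5, 181.8], -81.0)
```

View pics/t1.png

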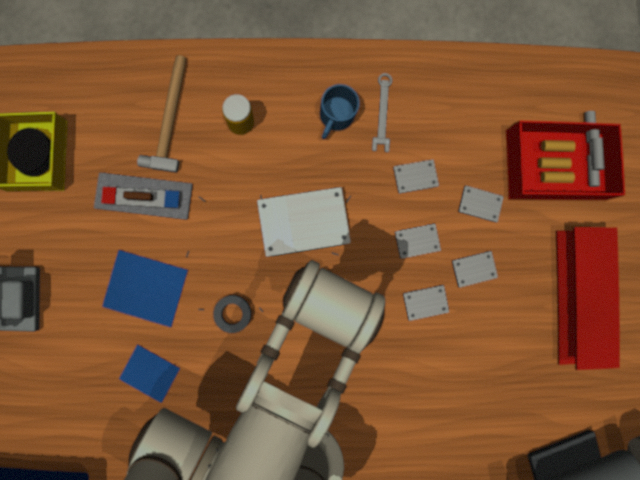

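The casting lies on its back with the face up, centred at px (303,221) → (526,-21), and everything else is undisturbed. Next I turn the tool towards the straightedge.

```bash
python3 -m creep '[[[0,0,0,-1,0,0,1],[0,0,0,-1,0,0,1],[0,0,0,-1,0,0,1],[0,0,0,-1,0,0,1],[0,0,0,-1,0,0,1],[0,0,0,-1,0,0,1],[0,0,0,-1,0,0,1],[0,0,0,-1,0,0,1],[0,0,0,-1,0,0,1],[0,0,0,-1,0,0,1],[0,0,0,-1,0,0,1],[0,0,0,-1,0,0,1]]]'; python3 -m creep '[[[0,0,0,-1,0,0,1],[0,0,0,-1,0,0,1],[0,0,0,-1,0,0,1],[0,0,0,-0.5,0,0,1],[0,0,0,0,0,0,1]]]';python3 -c "
from h import *
err([580,330,110],-3.4);print(ctrl.sense()['q'].round(2))"
```

```text
time: 6.32
tool_pos: [367.2, -51.1, 201.2]
tool_rot: [-0.583, -0.4, 0.583, -0.4]
contact_force: [0.1, 1.4, 0.3]
width: 0.996
time: 6.95
tool_pos: [367.2, -51.1, 201.2]
tool_rot: [-0.516, -0.483, 0.516, -0.483]
contact_force: [0.0, 0.2, 0.6]
width: 0.998
tcp [367.2 -51.1 201.2] w 0.998 F [0.  0.2 0.6] t 6.95 
shift units [ 1.52  3.12 -6.57] turn units [-0.07 -0.    0.  ]
[-0.47 -0.4   2.16  0.    1.38 -0.4 ]
```

```bash
python3 -m creep '[[[0,0.14,-0.3,0,0,0,1],[0,0.28,-0.59,0,0,0,1],[0,0.3,-0.63,0,0,0,1],[0,0.3,-0.63,0,0,0,1],[0,0.3,-0.63,0,0,0,1],[0,0.3,-0.63,0,0,0,1],[0,0.3,-0.63,0,0,0,1],[0,0.3,-0.63,0,0,0,1],[0,0.3,-0.63,0,0,0,1],[0,0.3,-0.63,0,0,0,1],[0.5,0.3,-0.62,0,0,0,1],[0.5,0,0,0,0,0,1]]]'; python3 -c "
from h import *
err([580,330,32],-3.4);snap('scene','s2')
im=cv2.imread('pics/s2.png');cv2.imwrite('pics/s2c.png',cv2.resize(im[130:330,370:560],None,fx=3,fy=3))"
```

```text
time: 8.45
tool_pos: [580.5, 331.1, 140.1]
tool_rot: [0.516, 0.484, -0.515, 0.484]
contact_force: [0.6, -0.0, -0.3]
width: 1.0
tcp [580.5 331.1 140.1] w 1.0 F [ 0.6 -0.  -0.3] t 8.45 
shift units [ 1.8  -0.01  0.02] turn units [-0.05 -0.01 -0.01]
```

View pics/s2c.png

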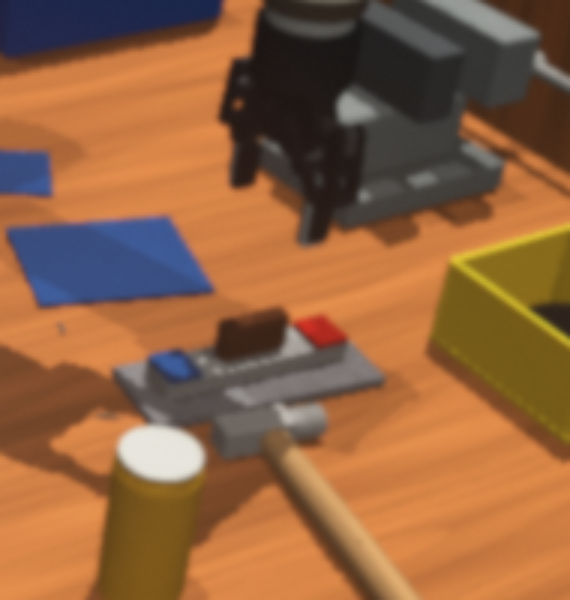

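```bash
python3 -m creep '[[[0.3,0,0,0,0,0,0.2],[0.5,0,0,0,0,0,0.2],[0.5,0,0,0,0,0,0.2],[0.3,0,0,0,0,0,0.2],[0.2,0,0,0,0,0,0.2],[0,0,0,0,0,0,-1],[0,0,0,0,0,0,-1],[0,0,0,0,0,0,-1],[0,0,0,0,0,0,-1],[0,0,0,0,0,0,-1]]]' 100; python3 -c "
from h import *
err([580,330,32],-3.4)"; python3 -m creep '[[[-0.2,0,0,0,0,0,-1],[-0.4,0,0,0,0,0,-1],[-0.5,0,0,0,0,0,-1],[-0.5,0,0,0,0,0,-1],[-0.5,0,0,-0.8,0,0,-1],[0,0,0,-0.8,0,0,-1],[0,0,0,-0.8,0,0,-1]]]'; python3 -c "
from h import *
err([525.6,-20.8,152],9)"
```

```text
time: 9.75
tool_pos: [580.9, 329.2, 34.9]
tool_rot: [0.517, 0.483, -0.515, 0.484]
contact_force: [-0.5, -0.9, 5.3]
width: 0.17
tcp [580.9 329.2  34.9] w 0.17 F [-0.5 -0.9  5.3] t 9.75 
shift units [ 0.05 -0.02 -0.01] turn units [-0.07 -0.01 -0.03]
time: 10.62
tool_pos: [579.2, 328.6, 159.2]
tool_rot: [0.462, 0.535, -0.462, 0.535]
contact_force: [0.0, 0.0, -4.3]
width: 0.165
tcp [579.2 328.6 159.2] w 0.165 F [ 0.   0.  -4.3] t 10.62 
shift units [ 0.12 -1.73  5.63] turn units [-0.12  0.    0.01]
```

```bash
python3 -m creep '[[[0,-0.08,0.24,0,0,0,-1],[0,-0.15,0.5,0,0,0,-1],[0,-0.17,0.54,0,0,0,-1],[0,-0.17,0.54,0,0,0,-1],[0,-0.17,0.54,0,0,0,-1],[0,-0.17,0.54,0,0,0,-1],[0,-0.17,0.54,0,0,0,-1],[0,-0.17,0.54,0,0,0,-1],[0,-0.17,0.54,0,0,0,-1],[0,-0.17,0.54,0,0,0,-1],[0.5,-0.13,0.45,-0.1,0,0,-1],[0.5,0,0,0,0,0,-1]]]'
python3 - <<'E'
from h import *
err([525.6,-20.8,75],9)
im=snap('top','t2');m=masks(im)
print(*rects(m["grey"],"top",45,box=(250,180,360,262),amin=200),sep="\n")
cv2.imwrite('pics/t2c.png',cv2.resize(im[150:300,230:380,::-1],None,fx=4,fy=4))
E
```

```text
time: 12.12
tool_pos: [524.5, -15.7, 98.8]
tool_rot: [0.461, 0.535, -0.462, 0.536]
contact_force: [-0.8, 0.4, -4.1]
width: 0.166
tcp [524.5 -15.7  98.8] w 0.166 F [-0.8  0.4 -4.1] t 12.12 
shift units [0.4  0.01 0.09] turn units [-0.1   0.01 -0.  ]
([297, 225], [527.5, -12.5], [171.0, 207.7], -90.0)
```

View pics/t2c.png

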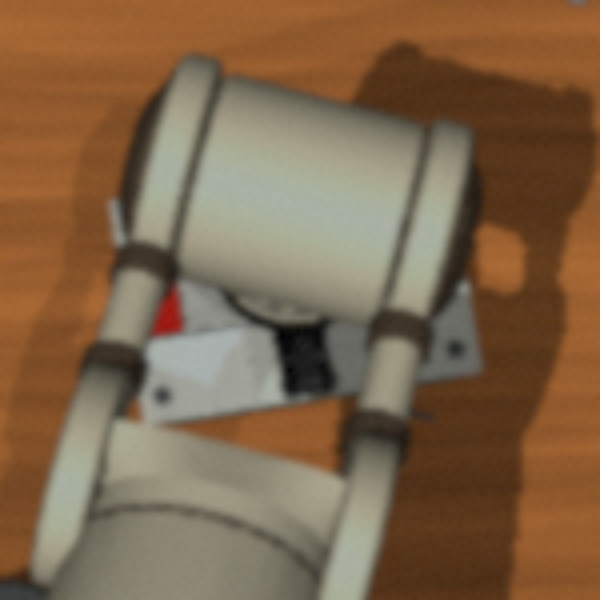

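Occluded by the arm, but the straightedge (red end left, crop 165,310) hovers over the face, roughly centred. I lower it gently.

```bash
python3 -m creep '[[[0,0.01,0.09,0,0,0,-1],[0.2,0,0,-0.1,0,0,-1],[0.18,0,0,0,0,0,-1],[0.05,0,0,0,0,0,-1],[0,0,0,0,0,0,-1]]]'; python3 -m creep '[[[0.03,0,0,0,0,0,-1],[0,0,0,0,0,0,-1]]]'; python3 -m creep '[[[0.03,0,0,0,0,0,-1],[0,0,0,0,0,0,-1]]]'
```

```text
time: 12.8
tool_pos: [526.5, -18.2, 73.3]
tool_rot: [0.458, 0.539, -0.458, 0.539]
contact_force: [0.4, 0.7, -3.8]
width: 0.164
time: 13.05
tool_pos: [526.8, -18.4, 71.9]
tool_rot: [0.458, 0.539, -0.458, 0.539]
contact_force: [0.9, -0.4, -4.9]
width: 0.164
time: 13.3
tool_pos: [526.7, -18.5, 70.0]
tool_rot: [0.458, 0.539, -0.458, 0.539]
contact_force: [-0.3, 0.0, -4.1]
width: 0.165
```

```bash
python3 -m creep '[[[0.02,0,0.04,0,0,0,-1],[0,0,0,0,0,0,-1]]]'; python3 -m creep '[[[0.02,0,0,0,0,0,-1],[0,0,0,0,0,0,-1]]]'; python3 -m creep '[[[0.02,0,0,0,0,0,-1],[0,0,0,0,0,0,-1]]]'
```

```text
time: 13.55
tool_pos: [527.4, -20.2, 69.6]
tool_rot: [0.459, 0.539, -0.458, 0.539]
contact_force: [-1.5, 3.9, 4.1]
width: 0.166
time: 13.8
tool_pos: [527.6, -20.4, 69.4]
tool_rot: [0.458, 0.539, -0.458, 0.539]
contact_force: [-5.8, 4.3, 13.0]
width: 0.168
time: 14.05
tool_pos: [527.7, -20.5, 69.3]
tool_rot: [0.458, 0.539, -0.458, 0.539]
contact_force: [-9.2, 4.9, 20.2]
width: 0.167
```

```bash
python3 -m creep '[[[-0.05,0,0,0,0,0,-1],[0,0,0,0,0,0,-0.5],[0,0,0,0,0,0,-0.2],[0,0,0,0,0,0,0],[0,0,0,0,0,0,0],[-0.2,0,0,0,0,0,0],[-0.5,0,0,0,0,0,0],[-0.7,0,0,0,0,0,0],[-0.7,0,0,0,0,0,-1],[0,0,0.5,0,0,0,-1],[0,0,0.5,0,0,0,-1],[0,0,0,0,0,0,-1]]]'
python3 - <<'E'
from h import *
s=ctrl.sense();print(s["tool_pos"])
im=snap('scene','s3');cv2.imwrite('pics/s3c.png',cv2.resize(im[170:340,230:430,::-1],None,fx=4,fy=3.5))
m=masks(im)
for k in("red","blue"):
    for z in (66,): print(k,rects(m[k],"scene",z,box=(230,170,400,330),amin=25))
E
```

```text
time: 15.55
tool_pos: [537.1, -81.7, 196.4]
tool_rot: [0.459, 0.538, -0.459, 0.539]
contact_force: [0.2, 0.8, -0.3]
width: 0.002
[537.08189611 -81.67703637 196.36148772]
red [([336, 247], [517.6, 45.1], [28.7, 33.6], 10.8)]
blue [([285, 270], [548.5, -94.7], [24.8, 30.9], 8.9), ([389, 217], [461.8, 223.9], [66.8, 106.9], -16.9), ([369, 187], [304.1, 249.3], [61.3, 86.0], 61.7)]
```

View pics/s3c.png

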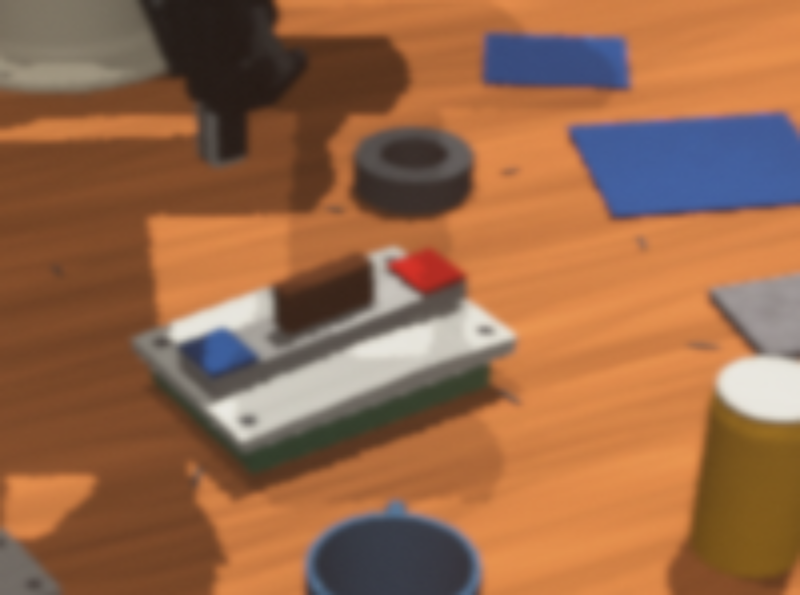

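The straightedge lies lengthwise on the face with the red end at scene px (336,247) and the blue at (285,270). Next comes the red-end press.

```bash
python3 -c "
from h import *
err([516,46.5,80])"
```

```text
tcp [536.8 -80.5 196. ] w 0.0 F [-0.2  0.4 -0.3] t 15.6 
shift units [ 1.93 -0.01 -2.15] turn units []
```

```bash
python3 -m creep '[[[0,0,-0.4,0,0,0,-1],[0,0,-0.7,0,0,0,-1],[0,0,-0.7,0,0,0,-1],[0.3,0,-0.35,0,0,0,-1],[0.6,0,0,0,0,0,-1],[0.6,0,0,0,0,0,-1],[0.3,0,0,0,0,0,-1],[0.1,0,0,0,0,0,-1],[0.04,0,0,0,0,0,-1],[0.04,0,0,0,0,0,-1],[0,0,0,0,0,0,-1]]]'; python3 -m creep '[[[0.05,0,0,0,0,0,-1],[0,0,0,0,0,0,-1]]]' ; python3 -m creep '[[[0.05,0,0,0,0,0,-1],[0,0,0,0,0,0,-1]]]'; python3 -m creep '[[[0.05,0,0,0,0,0,-1],[0,0,0,0,0,0,-1]]]'
```

```text
time: 16.98
tool_pos: [516.4, 47.2, 77.1]
tool_rot: [0.458, 0.538, -0.458, 0.539]
contact_force: [0.6, -0.2, 0.1]
width: -0.003
time: 17.23
tool_pos: [515.8, 47.3, 73.4]
tool_rot: [0.458, 0.539, -0.458, 0.539]
contact_force: [-0.2, 0.4, 0.5]
width: 0.001
time: 17.48
tool_pos: [515.6, 47.3, 70.2]
tool_rot: [0.458, 0.539, -0.458, 0.539]
contact_force: [-0.8, -0.1, -0.2]
width: 0.003
time: 17.73
tool_pos: [516.2, 47.4, 67.7]
tool_rot: [0.458, 0.539, -0.458, 0.539]
contact_force: [-1.0, 0.1, 3.6]
width: -0.002
```

```bash
for i in 1 2 3 4; do python3 -m creep '[[[0.03,0,0,0,0,0,-1],[0,0,0,0,0,0,-1]]]' | sed -n '2p;4p'; done
```

```text
tool_pos: [516.2, 47.6, 66.0]
contact_force: [-0.7, 3.1, 4.6]
tool_pos: [516.2, 48.1, 64.5]
contact_force: [-1.3, 5.1, 7.1]
tool_pos: [516.3, 48.3, 64.1]
contact_force: [-5.6, 6.9, 18.7]
tool_pos: [516.4, 48.3, 64.0]
contact_force: [-13.1, 7.4, 31.1]
```

```bash
python3 -m creep '[[[-0.05,0,0,0,0,0,-1],[0,0,0,0,0,0,-1],[-0.08,0,0,0,0,0,-1],[-0.5,0,0,0,0,0,-1],[-0.7,0,0,0,0,0,-1],[-0.3,0,0.3,0,0,0,-1],[0,0,0.7,0,0,0,-1],[0,0,0.7,0,0,0,-1],[0,0,0.6,0,0,0,-1],[0,0,0,0,0,0,-1]]]'; python3 -c "
from h import *
err([536.5,-89,72])
im=snap('top','t3');m=masks(im)
for k in('red','blue'): print(k,rects(m[k],'top',66,box=(240,170,370,275),amin=25))
"
```

```text
time: 19.98
tool_pos: [537.6, -92.2, 157.1]
tool_rot: [0.459, 0.538, -0.46, 0.538]
contact_force: [0.1, 1.2, 0.5]
width: 0.0
tcp [537.6 -92.2 157.1] w 0.0 F [0.1 1.2 0.5] t 19.98 
shift units [ 1.42 -0.01 -0.06] turn units []
red [([271, 225], [515.9, 47.0], [25.5, 31.4], 9.5)]
blue [([334, 219], [527.1, -81.3], [10.8, 23.2], 52.9)]
```

```bash
python3 -m creep '[[[0.3,0,-0.06,0,0,0,-1],[0.5,0,0,0,0,0,-1],[0.4,0,0,0,0,0,-1],[0.15,0,0,0,0,0,-1],[0.05,0,0,0,0,0,-1],[0.04,0,0,0,0,0,-1],[0,0,0,0,0,0,-1]]]'; for i in 1 2 3 4 5; do python3 -m creep '[[[0.04,0,0,0,0,0,-1],[0,0,0,0,0,0,-1]]]' | sed -n '2p;4p'; done
```

```text
time: 20.9
tool_pos: [538.0, -85.5, 72.3]
tool_rot: [0.458, 0.538, -0.458, 0.539]
contact_force: [0.7, -0.8, -0.0]
width: -0.004
tool_pos: [537.5, -85.4, 69.3]
contact_force: [-0.9, -0.5, -0.9]
tool_pos: [537.3, -85.3, 66.7]
contact_force: [-0.8, 0.2, 0.6]
tool_pos: [537.3, -85.3, 64.2]
contact_force: [0.2, 0.6, -0.0]
tool_pos: [537.4, -85.3, 61.9]
contact_force: [0.4, 0.5, 0.6]
tool_pos: [537.7, -85.4, 61.5]
contact_force: [-5.9, 2.1, 14.0]
```

The red end stood at about 68 mm and went down about 4 mm before it was firm. The blue end rests at 62 mm and is firm at once. So it rocks: bowed, tilted 0.05 rad. I finish the blue press, then go for the plates and the board.

```bash
python3 -m creep '[[[0.03,0,0,0,0,0,-1],[0,0,0,0,0,0,-1]]]' | sed -n '2p;4p'; python3 -m creep '[[[-0.1,0,0,0,0,0,-1],[-0.5,0,0,0,0,0,-1],[-0.7,0,0,0,0,0,-1],[-0.7,0,0,0,0,0,-1],[-0.3,0,0.3,0,0,0,1],[0,0,0.7,0,0,0,1],[0,-0.3,0.7,0,0,0,1],[0,-0.3,0.5,0,0,0,1],[0,0,0,0,0,0,1]]]'
python3 - <<'E'
from h import *
im=snap('top','t4');m=masks(im)
print("grey12",*rects(m["grey"],"top",12,box=(360,140,510,340)),sep="\n")
for k,z in(('red',68),('blue',62)): print(k,rects(m[k],'top',z,box=(240,170,370,275),amin=25))
print("board",rects(m['blue'],'top',5,box=(90,240,200,340)))
im=get_image('scene');m=masks(im)
print("board scene",rects(m['blue'],'scene',5,box=(370,195,450,240)))
print("plates scene",*rects(m['grey'],'scene',12,box=(100,240,250,370)),sep="\n")
E
```

```text
tool_pos: [537.8, -85.4, 61.3]
contact_force: [-10.8, 3.8, 25.7]
time: 23.52
tool_pos: [521.9, -224.2, 194.5]
tool_rot: [0.459, 0.538, -0.459, 0.537]
contact_force: [0.2, -0.0, 0.0]
width: 0.999
grey12
([421, 281], [397.5, -292.8], [247.9, 301.0], 89.3)
([404, 208], [558.4, -241.3], [28.9, 49.9], -32.4)
([404, 175], [624.9, -249.3], [53.8, 60.1], 9.9)
([454, 199], [577.7, -357.9], [163.7, 191.6], 54.5)
([381, 144], [695.9, -190.9], [24.8, 37.6], 88.8)
red [([271, 225], [515.7, 46.9], [25.4, 31.3], 9.5)]
blue [([336, 215], [537.9, -88.5], [26.8, 32.9], 9.0)]
board [([145, 288], [384.9, 323.0], [124.9, 155.5], 74.1)]
board scene [([405, 217], [391.8, 316.6], [116.1, 149.6], 73.6)]
plates scene
([139, 341], [575.4, -417.0], [67.8, 88.8], 74.1)
([217, 340], [635.1, -271.5], [66.6, 90.6], -79.2)
([200, 297], [495.0, -273.2], [67.2, 89.4], -79.3)
([136, 295], [432.0, -398.9], [68.8, 90.2], -76.7)
([178, 264], [360.7, -289.4], [68.2, 91.1], -78.7)
```

```bash
python3 -c "
from h import *
err([486.2,-268.8,40],11.1)"
```

```text
tcp [ 522.7 -221.8  194.8] w 1.001 F [ 1.5  0.4 -0.5] t 23.62 
shift units [ 2.58 -0.72  0.68] turn units [-0.38 -0.02  0.01]
```

```bash
python3 -m creep '[[[0,-0.3,0.3,0,0,0,0.75],[0,-0.42,0.38,-0.38,0,0,0.75],[0.5,0,0,0,0,0,0.75],[0.7,0,0,0,0,0,0.75],[0.7,0,0,0,0,0,0.75],[0.5,0,0,0,0,0,0.75],[0.18,0,0,0,0,0,0.75],[0,0,0,0,0,0,0.75]]]'
python3 - <<'E'
from h import *
err([486.2,-268.8,8],11.1)
im=snap('scene','s4');cv2.imwrite('pics/s4c.png',cv2.resize(im[200:350,90:290,::-1],None,fx=4,fy=4))
E
```

```text
time: 24.62
tool_pos: [487.3, -268.1, 40.9]
tool_rot: [0.449, 0.547, -0.449, 0.546]
contact_force: [0.9, 0.0, -0.4]
width: 0.878
tcp [ 487.3 -268.1   40.9] w 0.878 F [ 0.9  0.  -0.4] t 24.62 
shift units [ 0.55 -0.02  0.01] turn units [ 0.02 -0.01  0.01]
```

View pics/s4c.png

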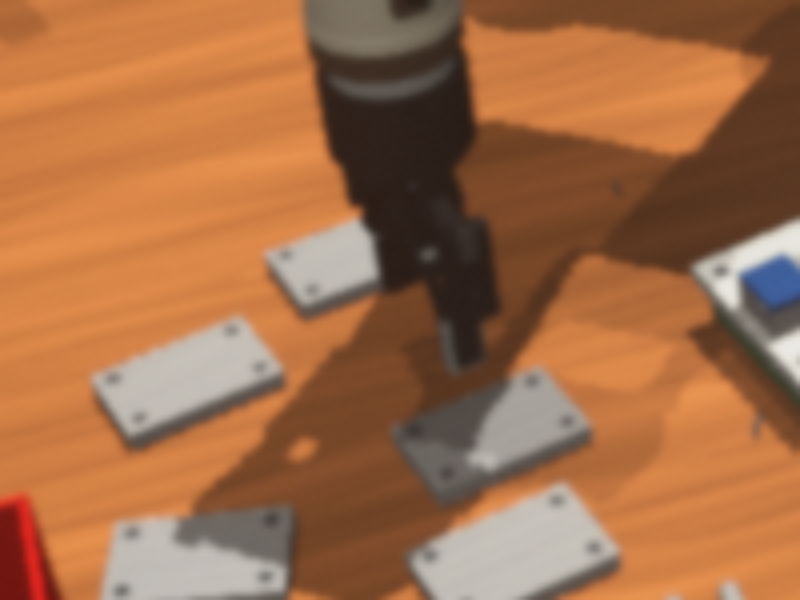

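The gripper is not over the plate. Plate P3 was knocked towards the camera (px 200,297 → 212,309). I re-measure it.

```bash
python3 - <<'E'
from h import *
im=cv2.imread("pics/s4.png")[:,:,::-1].copy();h=cv2.cvtColor(im,cv2.COLOR_RGB2HSV)
m=(h[...,1]<85)&(h[...,2]>65)
print(*rects(m,'scene',12,box=(100,285,250,372),amin=200),sep="\n")
E
python3 -m creep '[[[-0.4,0,0,0,0,0,0.75],[-0.7,0,0,0,0,0,0.75],[-0.7,-0.3,-0.5,0,0,0,0.75],[-0.2,-0.3,-0.7,0,0,0,0.75],[0,-0.3,-0.7,0,0,0,0.75],[0,-0.3,-0.6,0,0,0,0.75],[0,0,0,0,0,0,0.75]]]'
python3 - <<'E'
from h import *
im=snap('top','t5');m=masks(im)
h=cv2.cvtColor(im,cv2.COLOR_RGB2HSV)
m=(h[...,1]<85)&(h[...,2]>65)
print(*rects(m,'top',12,box=(370,140,510,340),amin=500),sep="\n")
im=snap('scene','s5')
h=cv2.cvtColor(im,cv2.COLOR_RGB2HSV)
m=(h[...,1]<85)&(h[...,2]>65)
print(*rects(m,'scene',12,box=(100,250,250,372),amin=200),sep="\n")
err([486,-268,150])
E
```

```text
([139, 341], [576.0, -416.2], [68.8, 91.6], 74.5)
([218, 340], [634.9, -271.7], [68.3, 91.8], -79.3)
([212, 308], [542.4, -256.0], [69.3, 91.7], -78.9)
([136, 296], [432.4, -398.7], [70.5, 91.5], -76.7)
time: 25.55
tool_pos: [387.1, -134.1, 162.3]
tool_rot: [0.449, 0.546, -0.448, 0.548]
contact_force: [0.2, -1.0, -0.1]
width: 0.874
([475, 269], [424.6, -395.5], [60.9, 92.3], -76.7)
([403, 292], [367.2, -229.7], [135.7, 213.1], 58.0)
([410, 219], [534.4, -252.2], [61.5, 91.1], -79.4)
([481, 204], [567.9, -412.5], [61.5, 92.0], 74.8)
([416, 176], [628.3, -267.7], [61.1, 91.8], -79.8)
([139, 340], [575.8, -416.5], [69.0, 91.0], 74.6)
([217, 340], [635.3, -271.7], [67.6, 91.6], -79.3)
([212, 308], [540.6, -256.6], [70.6, 92.1], -78.7)
([136, 295], [432.1, -398.8], [70.5, 91.7], -76.2)
([178, 264], [361.0, -289.4], [71.1, 91.7], -79.4)
tcp [ 388.6 -136.2  162.8] w 0.877 F [-0.7  0.6 -0.7] t 25.65 
shift units [0.22 1.17 2.47] turn units []
```

P3 is now at (534,-252). I take P1 (353,-287) first.

```bash
python3 -c "
from h import *
err([352.7,-287.3,25],11.0)"
```

```text
tcp [ 388.6 -136.2  162.8] w 0.877 F [-0.7  0.6 -0.7] t 25.65 
shift units [ 2.3  -1.08  2.35] turn units [ 0.04  0.04 -0.03]
```

```bash
python3 -m creep '[[[0,-0.2,0.45,0,0,0,0.75],[0,-0.3,0.6,0,0,0,0.75],[0,-0.3,0.7,0,0,0,0.75],[0.4,-0.28,0.6,0,0,0,0.75],[0.6,0,0,0,0,0,0.75],[0.6,0,0,0,0,0,0.75],[0.4,0,0,0,0,0,0.75],[0.3,0,0,0,0,0,0.75],[0,0,0,0,0,0,0.75]]]';  python3 - <<'E'
from h import *
err([352.7,-287.3,5],11.1)
im=snap('scene','s6');cv2.imwrite('pics/s6c.png',cv2.resize(im[200:320,120:270,::-1],None,fx=5,fy=5))
E
```

```text
time: 26.78
tool_pos: [351.0, -286.8, 22.3]
tool_rot: [0.449, 0.547, -0.449, 0.545]
contact_force: [0.1, 0.6, 0.1]
width: 0.879
tcp [ 351.  -286.8   22.3] w 0.879 F [0.1 0.6 0.1] t 26.77 
shift units [0.29 0.03 0.01] turn units [ 0.   -0.02  0.01]
```

View pics/s6c.png

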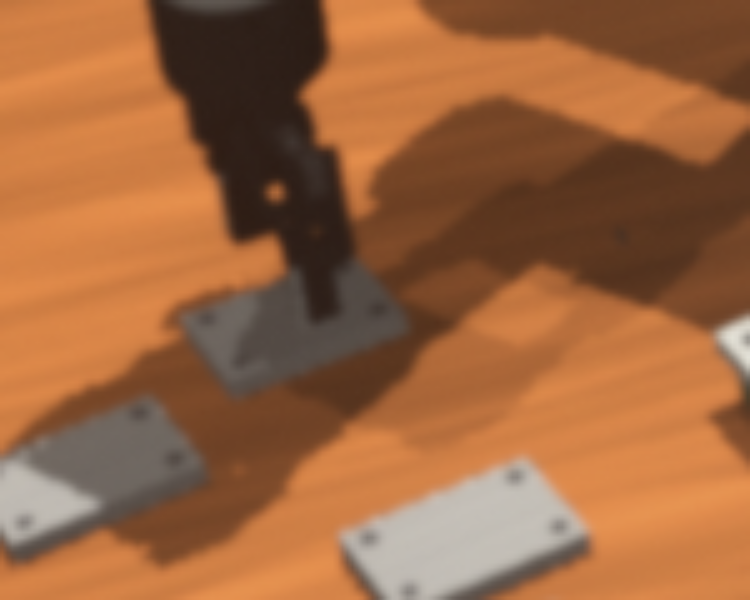

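The gripper straddles P1 (front fingertip at crop 320,320). I descend by feel.

```bash
python3 -m creep '[[[0.2,0.03,0,0,0,0,0.75],[0.15,0,0,0,0,0,0.75],[0,0,0,0,0,0,0.75]]]'; for i in 1 2 3 ; do python3 -m creep '[[[0.05,0,0,0,0,0,0.75],[0,0,0,0,0,0,0.75]]]' | sed -n '2p;4p'; done
```

```text
time: 27.2
tool_pos: [352.6, -285.3, 1.3]
tool_rot: [0.449, 0.547, -0.449, 0.546]
contact_force: [-1.3, 1.0, -0.5]
width: 0.879
tool_pos: [353.0, -285.9, -0.9]
contact_force: [0.3, -0.3, 0.4]
tool_pos: [352.9, -285.8, -4.0]
contact_force: [0.2, 0.4, 0.3]
tool_pos: [352.8, -285.7, -7.1]
contact_force: [0.1, 0.3, 0.2]
```

```bash
python3 -m creep '[[[-0.06,0,0,0,0,0,0.4],[0,0,0,0,0,0,-1],[0,0,0,0,0,0,-1],[0,0,0,0,0,0,-1],[0,0,0,0,0,0,-1]]]' 100; python3 -m creep '[[[-0.1,0,0,0,0,0,-1],[-0.3,0,0,0,0,0,-1],[-0.6,0,0,0,0,0,-1],[-0.7,0,0,0,0,0,-1],[-0.7,0,0,1,0,0,-1],[-0.3,0,0,1,0,0,-1],[0,0,0,1,0,0,-1],[0,0,0,1,0,0,-1],[0,0,0,1,0,0,-1],[0,0,0,0.4,0,0,-1],[0,0,0,0,0,0,-1]]]'; python3 -c "
from h import *
err([385,323,160],-16)"
```

```text
time: 28.58
tool_pos: [353.0, -285.9, -2.4]
tool_rot: [0.449, 0.547, -0.449, 0.546]
contact_force: [-4.3, 3.0, 7.7]
width: 0.669
time: 29.95
tool_pos: [352.8, -285.8, 158.5]
tool_rot: [0.564, 0.427, -0.564, 0.426]
contact_force: [-0.3, 0.1, -3.2]
width: 0.667
tcp [ 352.8 -285.8  158.5] w 0.667 F [-0.3  0.1 -3.2] t 29.95 
shift units [-0.02 -2.25 -9.91] turn units [ 0.04 -0.    0.  ]
```

```bash
python3 -m creep '[[[0,-0.1,-0.4,0,0,0,-1],[0,-0.16,-0.7,0,0,0,-1],[0,-0.2,-0.9,0,0,0,-1],[0,-0.2,-0.9,0,0,0,-1],[0,-0.2,-0.9,0,0,0,-1],[0,-0.2,-0.9,0,0,0,-1],[0,-0.2,-0.9,0,0,0,-1],[0,-0.2,-0.9,0,0,0,-1],[0,-0.2,-0.9,0,0,0,-1],[0,-0.2,-0.9,0,0,0,-1],[0,-0.2,-0.9,0,0,0,-1],[0,-0.15,-0.6,0,0,0,-1]]]'; python3 -m creep '[[[0.6,0,0,0,0,0,-1],[0.6,0,0,0,0,0,-1],[0,0,0,0,0,0,-1]]]'; python3 -c "
from h import *
err([385,323,5],-16)"
```

```text
time: 31.45
tool_pos: [385.6, 318.2, 158.7]
tool_rot: [0.564, 0.427, -0.563, 0.427]
contact_force: [0.6, -0.3, -3.3]
width: 0.668
time: 31.82
tool_pos: [383.1, 314.7, 83.8]
tool_rot: [-0.561, -0.427, 0.567, -0.426]
contact_force: [-0.7, -0.9, -3.3]
width: 0.668
tcp [383.1 314.7  83.8] w 0.668 F [-0.7 -0.9 -3.3] t 31.82 
shift units [ 1.31  0.   -0.15] turn units [0.04 0.06 0.07]
```

```bash
python3 -m creep '[[[0.3,0,-0.17,0,0.06,0.07,-1],[0.5,0,0,0,0,0,-1],[0.35,0,0,0,0,0,-1],[0.1,0,0,0,0,0,-1],[0,0,0,0,0,0,-1]]]'; for i in 1 2 ; do python3 -m creep '[[[0.03,0,0,0,0,0,-1],[0,0,0,0,0,0,-1]]]' | sed -n '2p;4p'; done;  python3 -c "
from h import *
err([385,324.5,2.6],-16)"
```

```text
time: 32.45
tool_pos: [390.0, 326.3, 12.9]
tool_rot: [0.567, 0.426, -0.561, 0.427]
contact_force: [-0.2, -0.1, -3.8]
width: 0.67
tool_pos: [389.7, 326.2, 10.7]
contact_force: [0.2, -0.3, -3.2]
tool_pos: [389.1, 325.9, 8.1]
contact_force: [0.0, -0.1, -4.2]
tcp [389.1 325.9   8.1] w 0.667 F [ 0.  -0.1 -4.2] t 32.95 
shift units [ 0.09 -0.06  0.04] turn units [ 0.03 -0.06 -0.07]
```

```bash
python3 -m creep '[[[0,-0.06,0.02,0.03,-0.06,-0.07,-1],[0,0,0,0,0,0,-1],[0,0,0,0,0,0,-1]]]'; for i in 1 2 3; do python3 -m creep '[[[0.03,0,0,0,0,0,-1],[0,0,0,0,0,0,-1]]]' | sed -n '2p;4p'; done;  python3 -c "
from h import *
err([385,324.5,2.6],-16)"
```

```text
time: 33.33
tool_pos: [385.3, 325.8, 8.1]
tool_rot: [0.565, 0.426, -0.565, 0.426]
contact_force: [0.9, 0.0, -3.4]
width: 0.669
tool_pos: [385.2, 325.7, 6.1]
contact_force: [0.8, 1.0, -3.0]
tool_pos: [385.3, 325.7, 4.3]
contact_force: [0.3, 0.6, -2.9]
tool_pos: [385.4, 325.8, 2.6]
contact_force: [0.5, -0.5, -3.7]
tcp [385.4 325.8   2.6] w 0.669 F [ 0.5 -0.5 -3.7] t 34.08 
shift units [ 0.   -0.    0.02] turn units [ 0. -0. -0.]
```

```bash
for i in 1 2; do python3 -m creep '[[[0.02,0,0,0,0,0,-1],[0,0,0,0,0,0,-1]]]' | sed -n '2p;4p'; done
```

```text
tool_pos: [385.4, 325.8, 2.6]
contact_force: [-5.2, -2.2, 9.2]
tool_pos: [385.5, 325.8, 2.6]
contact_force: [-9.2, -5.2, 20.2]
```

```bash
python3 -m creep '[[[-0.05,0,0,0,0,0,-1],[0,0,0,0,0,0,0.75],[0,0,0,0,0,0,0.75],[0,0,0,0,0,0,0.75],[-0.3,0,0,0,0,0,0.75],[-0.7,0,0,0,0,0,0.75],[-0.8,0,0,-1,0,0,0.75],[-0.8,0,0,-1,0,0,0.75],[0,0,0,-1,0,0,0.75],[0,0,0,-1,0,0,0.75],[0,0,0,-1,0,0,0.75],[0,0,0,-0.9,0,0,0.75]]]'
python3 - <<'E'
from h import *
im=snap('top','t6')
h=cv2.cvtColor(im,cv2.COLOR_RGB2HSV)
m=(h[...,1]<85)&(h[...,2]>65)
print(*rects(m,'top',12,box=(370,140,510,340),amin=500),sep="\n")
err([424.5,-395.3,150],13.3)
E
```

```text
time: 36.08
tool_pos: [385.5, 325.9, 160.7]
tool_rot: [0.437, 0.556, -0.436, 0.556]
contact_force: [-0.1, 0.0, 0.3]
width: 0.878
([475, 269], [424.6, -395.5], [60.9, 92.3], -76.7)
([410, 219], [534.4, -252.1], [60.9, 91.6], -78.3)
([481, 204], [568.0, -412.5], [61.4, 91.9], 75.0)
([416, 176], [628.2, -267.7], [61.2, 91.7], -79.7)
tcp [385.6 325.9 160.6] w 0.874 F [ 1.   0.  -1.6] t 36.12 
shift units [ 0.17 -2.24 11.83] turn units [ 0.1  -0.   -0.02]
```

```bash
python3 -m creep '[[[0,-0.1,0.4,0,0,0,0.75],[0,-0.14,0.75,0,0,0,0.75],[0,-0.18,0.95,0,0,0,0.75],[0,-0.18,0.95,0,0,0,0.75],[0,-0.18,0.95,0,0,0,0.75],[0,-0.18,0.95,0,0,0,0.75],[0,-0.18,0.95,0,0,0,0.75],[0,-0.18,0.95,0,0,0,0.75],[0,-0.18,0.95,0,0,0,0.75],[0,-0.18,0.95,0,0,0,0.75],[0,-0.18,0.95,0,0,0,0.75],[0,-0.18,0.95,0.1,0,0,0.75]]]'; python3 -m creep '[[[0,-0.18,0.8,0,0,0,0.75],[0,-0.04,0.38,0,0,0,0.75],[0.2,0,0,0,0,0,0.75],[0,0,0,0,0,0,0.75]]]'
python3 - <<'E'
from h import *
im=snap('top','t7')
h=cv2.cvtColor(im,cv2.COLOR_RGB2HSV)
m=(h[...,1]<85)&(h[...,2]>65)
print(*rects(m,'top',17,box=(90,240,200,340),amin=500),sep="\n")
print(rects(masks(im)['blue'],'top',5,box=(90,240,200,340)))
err([424.5,-395.3,-4],13.3)
E
```

```text
time: 37.62
tool_pos: [415.6, -326.4, 160.5]
tool_rot: [0.441, 0.552, -0.441, 0.554]
contact_force: [1.4, 0.3, 0.6]
width: 0.876
time: 38.12
tool_pos: [418.0, -394.1, 145.8]
tool_rot: [0.441, 0.555, -0.44, 0.552]
contact_force: [-0.2, 0.1, -0.7]
width: 0.877
([142, 288], [385.1, 324.8], [63.2, 93.5], 73.8)
[([145, 288], [384.9, 323.0], [124.9, 154.9], 74.1)]
tcp [ 418.4 -394.2  146.4] w 0.872 F [ 0.   1.5 -0.7] t 38.17 
shift units [2.51 0.1  0.05] turn units [-0.05 -0.03  0.01]
```

```bash
python3 -m creep '[[[0.4,0.1,0.05,-0.05,0,0,0.75],[0.7,0,0,0,0,0,0.75],[0.7,0,0,0,0,0,0.75],[0.4,0,0,0,0,0,0.75],[0.2,0,0,0,0,0,0.75],[0.1,0,0,0,0,0,0.75],[0,0,0,0,0,0,0.75]]]';python3 -c "
from h import *
err([424.5,-395.4,-3],13.3)"
```

```text
time: 39.05
tool_pos: [425.6, -397.9, -2.0]
tool_rot: [0.439, 0.554, -0.439, 0.555]
contact_force: [0.7, 0.6, 0.2]
width: 0.874
tcp [ 425.6 -397.9   -2. ] w 0.874 F [0.7 0.6 0.2] t 39.05 
shift units [ 0.02 -0.01 -0.04] turn units [-0.    0.01 -0.  ]
```

```bash
python3 -m creep '[[[0.02,0,-0.04,0,0,0,0.4],[0,0,0,0,0,0,-1],[0,0,0,0,0,0,-1],[0,0,0,0,0,0,-1],[0,0,0,0,0,0,-1]]]' 100; python3 -m creep '[[[-0.1,0,0,0,0,0,-1],[-0.3,0,0,0,0,0,-1],[-0.6,0,0,0,0,0,-1],[-0.7,0,0,0,0,0,-1],[-0.7,0,0,1,0,0,-1],[-0.3,0,0,1,0,0,-1],[0,0,0,1,0,0,-1],[0,0,0,1,0,0,-1],[0,0,0,1,0,0,-1],[0,0,0,0.9,0,0,-1],[0,0,0,0,0,0,-1]]]'; python3 -c "
from h import *
err([385,324.8,160],-16.1)"
```

```text
time: 39.67
tool_pos: [425.4, -396.3, -1.8]
tool_rot: [0.439, 0.554, -0.439, 0.555]
contact_force: [-1.9, 2.2, 8.5]
width: 0.667
time: 41.05
tool_pos: [424.6, -395.3, 158.8]
tool_rot: [0.565, 0.424, -0.565, 0.425]
contact_force: [0.1, 0.4, -2.5]
width: 0.667
tcp [ 424.6 -395.3  158.8] w 0.667 F [ 0.1  0.4 -2.5] t 41.05 
shift units [ -0.02  -3.98 -11.34] turn units [-0.02  0.   -0.01]
```

```bash
python3 -m creep '[[[0,-0.14,-0.4,0,0,0,-1],[0,-0.24,-0.7,0,0,0,-1],[0,-0.31,-0.88,0,0,0,-1],[0,-0.31,-0.88,0,0,0,-1],[0,-0.31,-0.88,0,0,0,-1],[0,-0.31,-0.88,0,0,0,-1],[0,-0.31,-0.88,0,0,0,-1],[0,-0.31,-0.88,0,0,0,-1],[0,-0.31,-0.88,0,0,0,-1],[0,-0.31,-0.88,0,0,0,-1],[0,-0.31,-0.88,0,0,0,-1],[0,-0.31,-0.88,0,0,0,-1]]]'; python3 -m creep '[[[0,-0.31,-0.88,0,0,0,-1],[0,-0.19,-0.56,0,0,0,-1],[0.4,0,0,0,0,0,-1],[0.6,0,0,0,0,0,-1],[0.4,0,0,0,0,0,-1],[0.2,0,0,0,0,0,-1],[0,0,0,0,0,0,-1],[0,0,0,0,0,0,-1]]]'; python3 -c "
from h import *
err([385,324.8,15.2],-16.1)"
```

```text
time: 42.55
tool_pos: [390.1, 235.3, 158.9]
tool_rot: [0.566, 0.425, -0.565, 0.425]
contact_force: [1.2, -0.1, -1.9]
width: 0.67
time: 43.55
tool_pos: [386.7, 325.2, 63.4]
tool_rot: [0.566, 0.424, -0.565, 0.425]
contact_force: [0.5, 0.1, -2.0]
width: 0.672
tcp [386.7 325.2  63.4] w 0.672 F [ 0.5  0.1 -2. ] t 43.55 
shift units [ 0.8  -0.03  0.01] turn units [-0.02 -0.02 -0.02]
```

```bash
python3 -m creep '[[[0.3,-0.03,0.01,0,0,0,-1],[0.3,0,0,0,0,0,-1],[0.14,0,0,0,0,0,-1],[0,0,0,0,0,0,-1],[0,0,0,0,0,0,-1]]]'; for i in 1 2 3; do python3 -m creep '[[[0.03,0,0,0,0,0,-1],[0,0,0,0,0,0,-1]]]' | sed -n '2p;4p'; done;  python3 -c "
from h import *
err([385,324.8,15.2],-16.1)"
```

```text
time: 44.18
tool_pos: [384.6, 325.0, 18.7]
tool_rot: [0.566, 0.424, -0.565, 0.425]
contact_force: [0.1, 0.4, -2.1]
width: 0.669
tool_pos: [383.9, 324.7, 16.1]
contact_force: [-0.4, -0.5, -3.3]
tool_pos: [384.1, 324.8, 15.2]
contact_force: [-3.6, -2.0, 6.1]
tool_pos: [384.1, 324.8, 15.1]
contact_force: [-9.5, -7.7, 24.0]
tcp [384.1 324.8  15.1] w 0.67 F [-9.5 -7.7 24. ] t 44.92 
shift units [-0.    0.01 -0.  ] turn units [-0.02  0.01  0.01]
```

```bash
python3 -m creep '[[[-0.05,0,0,0,0,0,-1],[0,0,0,0,0,0,0.75],[0,0,0,0,0,0,0.75],[0,0,0,0,0,0,0.75],[-0.3,0,0,0,0,0,0.75],[-0.7,0,0,0,0,0,0.75],[-0.8,0,0,0,0,0,0.75],[-0.8,0,0,0.2,0,0,0.75],[0,0,0,0,0,0,0.75]]]'
python3 - <<'E'
from h import *
im=snap('top','t8')
h=cv2.cvtColor(im,cv2.COLOR_RGB2HSV)
m=(h[...,1]<85)&(h[...,2]>65)
print(*rects(m,'top',12,box=(370,140,510,340),amin=500),sep="\n")
err([568,-412.5,150],-15.1)
E
```

```text
time: 46.05
tool_pos: [386.9, 326.2, 177.3]
tool_rot: [0.573, 0.419, -0.565, 0.42]
contact_force: [-0.2, 0.4, -0.1]
width: 0.874
([410, 219], [534.4, -252.0], [61.1, 91.0], -78.9)
([481, 204], [568.0, -412.5], [61.4, 91.9], 75.0)
([416, 176], [628.4, -267.8], [61.1, 91.9], -79.4)
tcp [385.2 325.4 174.4] w 0.878 F [ 0.2 -0.5 -0.9] t 46.1 
shift units [ 0.39  6.55 10.85] turn units [-0.43 -0.05 -0.05]
```

```bash
python3 -m creep '[[[0,0.25,0.41,0,0,0,0.75],[0,0.41,0.68,0,0,0,0.75],[0,0.5,0.83,0,0,0,0.75],[0,0.5,0.83,0,0,0,0.75],[0,0.5,0.83,0,0,0,0.75],[0,0.5,0.83,0,0,0,0.75],[0,0.5,0.83,0,0,0,0.75],[0,0.5,0.83,0,0,0,0.75],[0,0.5,0.83,0,0,0,0.75],[0,0.5,0.83,0,0,0,0.75],[0,0.5,0.83,0,0,0,0.75],[0,0.5,0.83,0,0,0,0.75]]]'; python3 -m creep '[[[0,0.5,0.83,0,0,0,0.75],[0,0.3,0.5,-0.4,0,0,0.75],[0.3,0,0,0,0,0,0.75],[0,0,0,0,0,0,0.75],[0,0,0,0,0,0,0.75]]]'
python3 - <<'E'
from h import *
im=snap('top','t9')
h=cv2.cvtColor(im,cv2.COLOR_RGB2HSV)
m=(h[...,1]<85)&(h[...,2]>65)
print(*rects(m,'top',29,box=(90,240,200,340),amin=500),sep="\n")
err([568,-412.5,-3],-15.1)
E
```

```text
time: 47.6
tool_pos: [540.5, -315.3, 169.6]
tool_rot: [-0.569, -0.42, 0.569, -0.418]
contact_force: [1.3, 0.0, 1.0]
width: 0.872
time: 48.22
tool_pos: [563.1, -402.8, 152.5]
tool_rot: [-0.562, -0.43, 0.562, -0.429]
contact_force: [-0.2, 0.6, 1.0]
width: 0.879
([142, 288], [384.2, 323.9], [64.0, 93.5], 73.7)
tcp [ 563.4 -403.2  153.3] w 0.875 F [0.3 0.  0.3] t 48.27 
shift units [2.61 0.12 0.13] turn units [-0.01 -0.01  0.01]
```

```bash
python3 -m creep '[[[0.4,0.12,0.13,0,0,0,0.75],[0.7,0,0,0,0,0,0.75],[0.7,0,0,0,0,0,0.75],[0.4,0,0,0,0,0,0.75],[0.25,0,0,0,0,0,0.75],[0.13,0,0,0,0,0,0.75],[0,0,0,0,0,0,0.75],[0,0,0,0,0,0,0.75]]]';python3 -c "
from h import *
err([568,-412.5,-3],-15.1)"
```

```text
time: 49.28
tool_pos: [569.0, -414.8, -0.0]
tool_rot: [0.562, 0.428, -0.562, 0.43]
contact_force: [-0.2, -0.5, -0.0]
width: 0.876
tcp [ 569.  -414.8   -0. ] w 0.876 F [-0.2 -0.5 -0. ] t 49.27 
shift units [ 0.05 -0.03 -0.03] turn units [-0.03  0.01 -0.02]
```

```bash
python3 -m creep '[[[0.05,-0.03,-0.03,0,0,0,0.4],[0,0,0,0,0,0,-1],[0,0,0,0,0,0,-1],[0,0,0,0,0,0,-1],[0,0,0,0,0,0,-1],[0,0,0,0,0,0,-1]]]' 100; python3 -m creep '[[[-0.1,0,0,0,0,0,-1],[-0.3,0,0,0,0,0,-1],[-0.6,0,0,0,0,0,-1],[-0.8,0,0,0,0,0,-1],[-0.8,0,0,0.2,0,0,-1],[-0.4,0,0,0,0,0,-1],[0,0,0,0,0,0,-1],[0,0,0,0,0,0,-1]]]'; python3 -c "
from h import *
err([385,324.6,178],-16.1)"
```

```text
time: 50.02
tool_pos: [568.1, -412.7, -2.4]
tool_rot: [0.562, 0.428, -0.562, 0.43]
contact_force: [-0.4, 1.0, 6.7]
width: 0.668
time: 51.02
tool_pos: [566.3, -411.0, 173.8]
tool_rot: [-0.565, -0.425, 0.566, -0.423]
contact_force: [0.0, -0.2, -3.3]
width: 0.666
tcp [ 566.3 -411.   173.8] w 0.666 F [ 0.  -0.2 -3.3] t 51.02 
shift units [ -0.04  -6.33 -10.93] turn units [-0.03 -0.02  0.03]
```

```bash
python3 -m creep '[[[0,-0.24,-0.41,0,0,0,-1],[0,-0.39,-0.68,0,0,0,-1],[0,-0.48,-0.83,0,0,0,-1],[0,-0.48,-0.83,0,0,0,-1],[0,-0.48,-0.83,0,0,0,-1],[0,-0.48,-0.83,0,0,0,-1],[0,-0.48,-0.83,0,0,0,-1],[0,-0.48,-0.83,0,0,0,-1],[0,-0.48,-0.83,0,0,0,-1],[0,-0.48,-0.83,0,0,0,-1],[0,-0.48,-0.83,0,0,0,-1],[0,-0.48,-0.83,0,0,0,-1]]]'; python3 -m creep '[[[0,-0.48,-0.83,0,0,0,-1],[0,-0.38,-0.66,0,0,0,-1],[0.4,0,0,0,0,0,-1],[0.7,0,0,0,0,0,-1],[0.5,0,0,0,0,0,-1],[0.3,0,0,0,0,0,-1],[0,0,0,0,0,0,-1],[0,0,0,0,0,0,-1]]]'; python3 -c "
from h import *
err([385,324.6,26.6],-16.1)"
```

```text
time: 52.52
tool_pos: [409.8, 221.7, 173.7]
tool_rot: [-0.565, -0.425, 0.567, -0.424]
contact_force: [1.0, 0.3, -2.8]
width: 0.66
time: 53.52
tool_pos: [387.1, 320.5, 61.6]
tool_rot: [-0.566, -0.424, 0.566, -0.424]
contact_force: [0.2, 0.3, -0.7]
width: 0.67
tcp [387.1 320.5  61.6] w 0.67 F [ 0.2  0.3 -0.7] t 53.52 
shift units [ 0.58 -0.05 -0.06] turn units [-0.03  0.    0.  ]
```

```bash
python3 -m creep '[[[0,-0.05,-0.06,0,0,0,-1],[0,0,0,0,0,0,-1],[0,0,0,0,0,0,-1]]]'
python3 - <<'E'
from h import *
s=ctrl.sense();print(s["contact_force"].round(1),s["moment"].round(2))
im=snap('scene','s7');cv2.imwrite('pics/s7c.png',cv2.resize(im[130:250,330:480,::-1],None,fx=5,fy=5))
err([385,324.6,26.6],-16.1)
E
```

```text
time: 53.9
tool_pos: [385.5, 325.0, 61.9]
tool_rot: [0.566, 0.424, -0.565, 0.425]
contact_force: [0.7, -0.2, -1.9]
width: 0.668
[ 0.7 -0.2 -1.9] [-0.    0.03  0.01]
tcp [385.5 324.9  61.8] w 0.663 F [-0.  -0.2 -2.4] t 53.95 
shift units [ 0.59 -0.01  0.01] turn units [-0.03 -0.   -0.  ]
```

View pics/s7c.png

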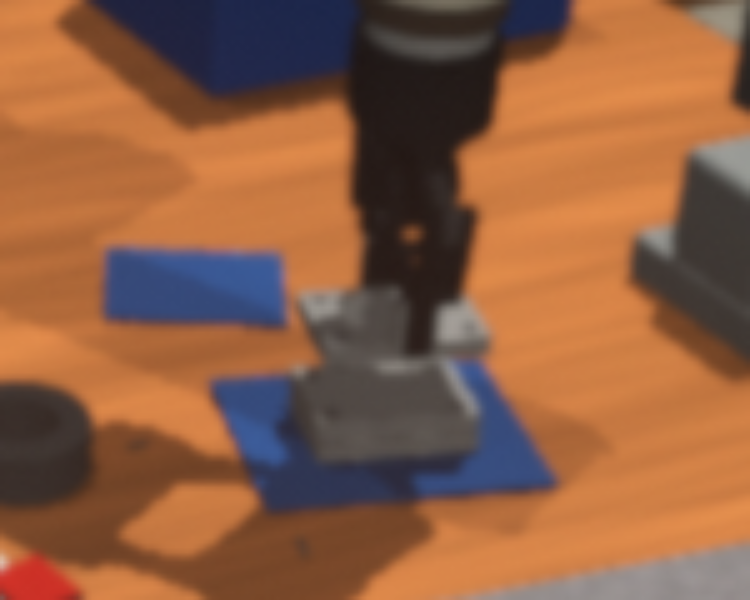

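The plate is held level above the two stacked plates (crop 390,315 above 390,400). I lower it.

```bash
python3 -m creep '[[[0.2,-0.01,0.01,0,0,0,-1],[0.25,0,0,0,0,0,-1],[0.1,0,0,0,0,0,-1],[0,0,0,0,0,0,-1],[0,0,0,0,0,0,-1]]]'; for i in 1 2 3; do python3 -m creep '[[[0.03,0,0,0,0,0,-1],[0,0,0,0,0,0,-1]]]' | sed -n '2p;4p'; done
```

```text
time: 54.58
tool_pos: [384.7, 324.5, 28.3]
tool_rot: [0.566, 0.424, -0.566, 0.424]
contact_force: [-0.4, 0.4, -2.2]
width: 0.67
tool_pos: [384.7, 324.5, 26.7]
contact_force: [-0.3, -0.7, -1.7]
tool_pos: [384.8, 324.5, 26.6]
contact_force: [-6.2, -4.7, 13.7]
tool_pos: [384.8, 324.5, 26.5]
contact_force: [-12.6, -8.0, 31.0]
```

Next is P3 (534,-252), jaw 10.9° (a turn of −27° about tool x, −5.4 units).

```bash
python3 -m creep '[[[-0.06,0,0,0,0,0,-1],[0,0,0,0,0,0,0.75],[0,0,0,0,0,0,0.75],[0,0,0,0,0,0,0.75],[-0.3,0,0,0,0,0,0.75],[-0.7,0,0,0,0,0,0.75],[-0.7,0,0,-0.8,0,0,0.75],[-0.7,0,0,-1,0,0,0.75],[0,0,0,-1,0,0,0.75],[0,0,0,-1,0,0,0.75],[0,0,0,-1,0,0,0.75],[0,0,0,-0.6,0,0,0.75]]]'
python3 - <<'E'
from h import *
im=snap('top','t10')
h=cv2.cvtColor(im,cv2.COLOR_RGB2HSV)
m=(h[...,1]<85)&(h[...,2]>65)
print(*rects(m,'top',12,box=(370,140,510,340),amin=500),sep="\n")
err([534.4,-252.1,175],10.9)
E
```

```text
time: 56.82
tool_pos: [384.5, 324.4, 170.4]
tool_rot: [0.45, 0.545, -0.45, 0.545]
contact_force: [-0.8, -0.5, -0.5]
width: 0.874
([410, 219], [534.1, -252.3], [60.7, 91.2], -78.7)
([416, 176], [628.3, -267.7], [61.1, 91.7], -79.8)
tcp [384.5 324.4 170.4] w 0.876 F [-0.4 -0.5 -0.3] t 56.88 
shift units [-0.08  0.63  9.91] turn units [0.01 0.   0.  ]
```

```bash
python3 -m creep '[[[0,0.03,0.4,0,0,0,0.75],[0,0.05,0.8,0,0,0,0.75],[0,0.06,0.93,0,0,0,0.75],[0,0.06,0.93,0,0,0,0.75],[0,0.06,0.93,0,0,0,0.75],[0,0.06,0.93,0,0,0,0.75],[0,0.06,0.93,0,0,0,0.75],[0,0.06,0.93,0,0,0,0.75],[0,0.06,0.93,0,0,0,0.75],[0,0.06,0.93,0,0,0,0.75],[0,0.06,0.8,0,0,0,0.75],[0,0.02,0.5,0,0,0,0.75]]]'; python3 -m creep '[[[0.3,0,0,0,0,0,0.75],[0,0,0,0,0,0,0.75],[0,0,0,0,0,0,0.75]]]'
python3 - <<'E'
from h import *
im=snap('top','t11')
h=cv2.cvtColor(im,cv2.COLOR_RGB2HSV)
m=(h[...,1]<85)&(h[...,2]>65)
print(*rects(m,'top',41,box=(90,240,200,340),amin=500),sep="\n")
err([534.3,-252.2,-3],11)
E
```

```text
time: 58.38
tool_pos: [533.8, -256.7, 170.4]
tool_rot: [0.452, 0.544, -0.452, 0.544]
contact_force: [0.5, 0.5, -0.2]
width: 0.878
time: 58.75
tool_pos: [533.4, -253.0, 152.3]
tool_rot: [0.451, 0.545, -0.451, 0.544]
contact_force: [-0.6, -0.4, -0.5]
width: 0.877
([140, 288], [384.6, 323.7], [63.7, 93.1], 73.5)
tcp [ 533.7 -253.3  152.8] w 0.871 F [0.  0.3 0.5] t 58.8 
shift units [ 2.6   0.01 -0.02] turn units [-0.04 -0.    0.  ]
```

```bash
python3 -m creep '[[[0.4,0.01,-0.02,0,0,0,0.75],[0.7,0,0,0,0,0,0.75],[0.7,0,0,0,0,0,0.75],[0.4,0,0,0,0,0,0.75],[0.25,0,0,0,0,0,0.75],[0.13,0,0,0,0,0,0.75],[0,0,0,0,0,0,0.75],[0,0,0,0,0,0,0.75]]]';python3 -c "
from h import *
err([534.3,-252.2,-3],11)"
```

```text
time: 59.8
tool_pos: [534.9, -253.6, -0.9]
tool_rot: [0.451, 0.544, -0.451, 0.545]
contact_force: [-0.6, -0.1, 1.0]
width: 0.88
tcp [ 534.9 -253.6   -0.9] w 0.88 F [-0.6 -0.1  1. ] t 59.8 
shift units [ 0.03 -0.   -0.02] turn units [-0.05  0.02 -0.02]
```

```bash
python3 -m creep '[[[0.03,0,-0.02,0,0,0,0.4],[0,0,0,0,0,0,-1],[0,0,0,0,0,0,-1],[0,0,0,0,0,0,-1],[0,0,0,0,0,0,-1],[0,0,0,0,0,0,-1]]]' 100; python3 -m creep '[[[-0.1,0,0,0,0,0,-1],[-0.3,0,0,0,0,0,-1],[-0.6,0,0,0,0,0,-1],[-0.8,0,0,0,0,0,-1],[-0.8,0,0,0.8,0,0,-1],[-0.4,0,0,1,0,0,-1],[0,0,0,1,0,0,-1],[0,0,0,1,0,0,-1],[0,0,0,1,0,0,-1],[0,0,0,0.6,0,0,-1],[0,0,0,0,0,0,-1]]]'; python3 -c "
from h import *
err([385,324.5,178],-16.2)"
```

```text
time: 60.55
tool_pos: [534.7, -252.5, -2.1]
tool_rot: [0.451, 0.544, -0.451, 0.545]
contact_force: [-1.6, 0.9, 8.0]
width: 0.669
time: 61.92
tool_pos: [533.7, -251.8, 176.7]
tool_rot: [0.566, 0.424, -0.565, 0.425]
contact_force: [-0.5, -0.5, -3.3]
width: 0.668
tcp [ 533.7 -251.8  176.7] w 0.668 F [-0.5 -0.5 -3.3] t 61.92 
shift units [-0.02 -5.06 -8.53] turn units [-0.  0. -0.]
```

```bash
python3 -m creep '[[[0,-0.24,-0.4,0,0,0,-1],[0,-0.4,-0.68,0,0,0,-1],[0,-0.47,-0.8,0,0,0,-1],[0,-0.47,-0.8,0,0,0,-1],[0,-0.47,-0.8,0,0,0,-1],[0,-0.47,-0.8,0,0,0,-1],[0,-0.47,-0.8,0,0,0,-1],[0,-0.47,-0.8,0,0,0,-1],[0,-0.47,-0.8,0,0,0,-1],[0,-0.47,-0.8,0,0,0,-1],[0,-0.4,-0.65,0,0,0,-1],[0,-0.26,-0.4,0,0,0,-1]]]'; python3 -m creep '[[[0.4,0,0,0,0,0,-1],[0.7,0,0,0,0,0,-1],[0.5,0,0,0,0,0,-1],[0.2,0,0,0,0,0,-1],[0,0,0,0,0,0,-1],[0,0,0,0,0,0,-1]]]'; python3 -c "
from h import *
err([385,324.5,38.9],-16.2)"
```

```text
time: 63.42
tool_pos: [384.4, 326.4, 176.6]
tool_rot: [0.565, 0.425, -0.565, 0.425]
contact_force: [0.8, 0.1, -2.8]
width: 0.664
time: 64.18
tool_pos: [386.7, 325.0, 69.7]
tool_rot: [0.567, 0.424, -0.565, 0.425]
contact_force: [0.3, -0.5, -2.8]
width: 0.665
tcp [386.7 325.   69.7] w 0.665 F [ 0.3 -0.5 -2.8] t 64.17 
shift units [ 0.51 -0.03  0.02] turn units [-0.01 -0.02 -0.03]
```

```bash
python3 -m creep '[[[0.2,0,0,0,0,0,-1],[0.2,0,0,0,0,0,-1],[0.06,0,0,0,0,0,-1],[0,0,0,0,0,0,-1],[0,0,0,0,0,0,-1]]]'; for i in 1 2 3; do python3 -m creep '[[[0.03,0,0,0,0,0,-1],[0,0,0,0,0,0,-1]]]' | sed -n '2p;4p'; done
```

```text
time: 64.8
tool_pos: [385.7, 324.5, 40.7]
tool_rot: [0.566, 0.424, -0.565, 0.424]
contact_force: [-0.0, 0.3, -2.3]
width: 0.668
tool_pos: [385.7, 324.6, 38.9]
contact_force: [0.8, 0.2, -1.2]
tool_pos: [385.8, 324.6, 38.8]
contact_force: [-6.1, -3.4, 14.0]
tool_pos: [385.9, 324.6, 38.8]
contact_force: [-12.8, -8.2, 29.6]
```

Last plate: P5 (628,-268), jaw 10.2°.

```bash
python3 -m creep '[[[-0.06,0,0,0,0,0,-1],[0,0,0,0,0,0,0.75],[0,0,0,0,0,0,0.75],[0,0,0,0,0,0,0.75],[-0.3,0,0,0,0,0,0.75],[-0.7,0,0,0,0,0,0.75],[-0.7,0,0,-0.8,0,0,0.75],[-0.6,0,0,-1,0,0,0.75],[0,0,0,-1,0,0,0.75],[0,0,0,-1,0,0,0.75],[0,0,0,-1,0,0,0.75],[0,0,0,-0.5,0,0,0.75]]]'
python3 - <<'E'
from h import *
im=snap('top','t12')
h=cv2.cvtColor(im,cv2.COLOR_RGB2HSV)
m=(h[...,1]<85)&(h[...,2]>65)
print(*rects(m,'top',12,box=(370,140,510,340),amin=500),sep="\n")
err([628.3,-267.8,175],10.2)
E
```

```text
time: 67.05
tool_pos: [385.4, 324.4, 176.5]
tool_rot: [0.453, 0.543, -0.453, 0.543]
contact_force: [-1.1, -0.5, 0.5]
width: 0.877
([416, 176], [628.3, -267.7], [61.1, 91.7], -79.8)
tcp [385.4 324.4 176.4] w 0.871 F [-0.5 -0.4  0. ] t 67.1 
shift units [ 0.02  2.2  10.44] turn units [0.04 0.   0.  ]
```

```bash
python3 -m creep '[[[0,0.1,0.5,0,0,0,0.75],[0,0.16,0.8,0,0,0,0.75],[0,0.2,0.95,0,0,0,0.75],[0,0.2,0.95,0,0,0,0.75],[0,0.2,0.95,0,0,0,0.75],[0,0.2,0.95,0,0,0,0.75],[0,0.2,0.95,0,0,0,0.75],[0,0.2,0.95,0,0,0,0.75],[0,0.2,0.95,0,0,0,0.75],[0,0.2,0.95,0,0,0,0.75],[0,0.2,0.9,0,0,0,0.75],[0,0.14,0.64,0,0,0,0.75]]]'; python3 -m creep '[[[0.3,0,0,0,0,0,0.75],[0,0,0,0,0,0,0.75],[0,0,0,0,0,0,0.75]]]'
python3 - <<'E'
from h import *
im=snap('top','t13')
h=cv2.cvtColor(im,cv2.COLOR_RGB2HSV)
m=(h[...,1]<85)&(h[...,2]>65)
print(*rects(m,'top',53,box=(90,240,200,340),amin=500),sep="\n")
err([628.3,-267.7,-3],10.2)
E
```

```text
time: 68.6
tool_pos: [627.2, -270.9, 176.1]
tool_rot: [0.454, 0.542, -0.454, 0.542]
contact_force: [0.3, -0.5, 0.2]
width: 0.881
time: 68.97
tool_pos: [626.6, -267.1, 158.4]
tool_rot: [0.453, 0.543, -0.453, 0.543]
contact_force: [-0.4, -0.2, 0.3]
width: 0.877
([139, 288], [385.8, 323.6], [63.5, 92.7], 74.2)
tcp [ 626.9 -267.3  159.1] w 0.87 F [ 0.5 -0.2 -0.3] t 69.03 
shift units [2.7  0.02 0.01] turn units [ 0.03 -0.   -0.  ]
```

```bash
python3 -m creep '[[[0.4,0.01,0,0,0,0,0.75],[0.7,0,0,0,0,0,0.75],[0.7,0,0,0,0,0,0.75],[0.4,0,0,0,0,0,0.75],[0.25,0,0,0,0,0,0.75],[0.22,0,0,0,0,0,0.75],[0,0,0,0,0,0,0.75],[0,0,0,0,0,0,0.75]]]';python3 -c "
from h import *
err([628.3,-267.7,-3],10.2)"
```

```text
time: 70.03
tool_pos: [628.3, -268.8, -0.3]
tool_rot: [0.453, 0.542, -0.453, 0.543]
contact_force: [0.7, -0.0, 0.9]
width: 0.873
tcp [ 6.283e+02 -2.688e+02 -3.000e-01] w 0.873 F [ 0.7 -0.   0.9] t 70.03 
shift units [ 0.04  0.   -0.02] turn units [ 0.01  0.02 -0.02]
```

```bash
python3 -m creep '[[[0.04,0,-0.02,0,0,0,0.4],[0,0,0,0,0,0,-1],[0,0,0,0,0,0,-1],[0,0,0,0,0,0,-1],[0,0,0,0,0,0,-1],[0,0,0,0,0,0,-1]]]' 100; python3 -m creep '[[[-0.1,0,0,0,0,0,-1],[-0.3,0,0,0,0,0,-1],[-0.6,0,0,0,0,0,-1],[-0.8,0,0,0,0,0,-1],[-0.8,0,0,0.8,0,0,-1],[-0.4,0,0,1,0,0,-1],[0,0,0,1,0,0,-1],[0,0,0,1,0,0,-1],[0,0,0,1,0,0,-1],[0,0,0,0.5,0,0,-1],[0,0,0,0,0,0,-1]]]'; python3 -c "
from h import *
err([385.2,324.5,178],-16.1)"
```

```text
time: 70.78
tool_pos: [628.6, -267.8, -1.7]
tool_rot: [0.453, 0.542, -0.453, 0.544]
contact_force: [-1.0, 0.3, 6.5]
width: 0.67
time: 72.15
tool_pos: [627.2, -267.1, 176.7]
tool_rot: [0.566, 0.424, -0.565, 0.425]
contact_force: [0.1, 0.0, -3.2]
width: 0.664
tcp [ 627.2 -267.1  176.7] w 0.664 F [ 0.1  0.  -3.2] t 72.15 
shift units [-0.02 -6.62 -8.34] turn units [-0.02  0.   -0.  ]
```

```bash
python3 -m creep '[[[0,-0.25,-0.32,0,0,0,-1],[0,-0.45,-0.56,0,0,0,-1],[0,-0.55,-0.69,0,0,0,-1],[0,-0.55,-0.69,0,0,0,-1],[0,-0.55,-0.69,0,0,0,-1],[0,-0.55,-0.69,0,0,0,-1],[0,-0.55,-0.69,0,0,0,-1],[0,-0.55,-0.69,0,0,0,-1],[0,-0.55,-0.69,0,0,0,-1],[0,-0.55,-0.69,0,0,0,-1],[0,-0.55,-0.69,0,0,0,-1],[0,-0.55,-0.69,0,0,0,-1]]]'; python3 -m creep '[[[0,-0.42,-0.56,0,0,0,-1],[0.4,0,0,0,0,0,-1],[0.7,0,0,0,0,0,-1],[0.4,0,0,0,0,0,-1],[0.1,0,0,0,0,0,-1],[0,0,0,0,0,0,-1],[0,0,0,0,0,0,-1]]]'; python3 -c "
from h import *
err([385.2,324.5,51.3],-16.1)"
```

```text
time: 73.65
tool_pos: [399.9, 286.6, 176.9]
tool_rot: [0.566, 0.424, -0.565, 0.425]
contact_force: [0.8, 0.7, -3.4]
width: 0.667
time: 74.53
tool_pos: [387.0, 324.9, 81.7]
tool_rot: [0.567, 0.424, -0.565, 0.425]
contact_force: [0.0, 0.2, -3.4]
width: 0.67
tcp [387.  324.9  81.7] w 0.67 F [ 0.   0.2 -3.4] t 74.53 
shift units [ 0.51 -0.03  0.02] turn units [-0.03 -0.02 -0.03]
```

```bash
python3 -m creep '[[[0.2,-0.01,0,0,0,0,-1],[0.2,0,0,0,0,0,-1],[0.06,0,0,0,0,0,-1],[0,0,0,0,0,0,-1],[0,0,0,0,0,0,-1]]]'; for i in 1 2 3; do python3 -m creep '[[[0.03,0,0,0,0,0,-1],[0,0,0,0,0,0,-1]]]' | sed -n '2p;4p'; done
```

```text
time: 75.15
tool_pos: [385.4, 324.6, 52.5]
tool_rot: [0.566, 0.424, -0.565, 0.424]
contact_force: [0.2, 0.3, -2.5]
width: 0.665
tool_pos: [385.7, 324.7, 51.3]
contact_force: [-1.4, -0.1, 2.7]
tool_pos: [385.7, 324.7, 51.2]
contact_force: [-8.5, -4.5, 18.5]
tool_pos: [385.8, 324.7, 51.1]
contact_force: [-14.8, -8.1, 34.0]
```

Now I release, back away to the right and check the whole scene.

```bash
python3 -m creep '[[[-0.06,0,0,0,0,0,-1],[0,0,0,0,0,0,0.75],[0,0,0,0,0,0,0.75],[0,0,0,0,0,0,0.75],[-0.3,0,0,0,0,0,0.75],[-0.7,0,0,0,0,0,0.75],[-0.8,0,0,0,0,0,0.75],[-0.6,0.3,0.4,0,0,0,0.75],[0,0.3,0.8,0,0,0,0.75],[0,0.3,0.8,0,0,0,0.75],[0,0.3,0.8,0,0,0,0.75],[0,0.3,0.8,0,0,0,0.75]]]'; python3 -m creep '[[[0,0.2,0.8,0,0,0,0.75],[0,0.2,0.8,0,0,0,0.75],[0,0.2,0.8,0,0,0,0.75],[0,0.2,0.8,0,0,0,0.75],[0,0.2,0.6,0,0,0,0.75],[0,0,0.3,0,0,0,0.75],[0,0,0,0,0,0,0.75],[0,0,0,0,0,0,0.75]]]'
python3 - <<'E'
from h import *
im=snap('top','t14')
h=cv2.cvtColor(im,cv2.COLOR_RGB2HSV)
m=(h[...,1]<85)&(h[...,2]>65)
print(*rects(m,'top',65,box=(90,240,200,340),amin=500),sep="\n")
for k,z in(('red',68),('blue',62)): print(k,rects(masks(im)[k],'top',z,box=(240,170,370,275),amin=25))
im2=snap('scene','s8')
cv2.imwrite('pics/s8c.png',np.vstack([im2[120:400,200:600,::-1],im[60:340,80:480,::-1]]))
E
```

```text
time: 77.4
tool_pos: [411.2, 90.4, 194.6]
tool_rot: [0.566, 0.424, -0.565, 0.425]
contact_force: [-0.1, -0.6, -0.2]
width: 0.878
time: 78.4
tool_pos: [400.1, -160.3, 194.5]
tool_rot: [0.566, 0.425, -0.565, 0.424]
contact_force: [0.4, 1.2, 0.9]
width: 0.873
([137, 288], [385.3, 323.5], [63.0, 93.3], 73.8)
red [([271, 225], [515.6, 46.9], [25.4, 31.6], 9.5)]
blue [([336, 215], [538.0, -88.8], [27.1, 32.9], 9.9)]
```

View pics/s8c.png

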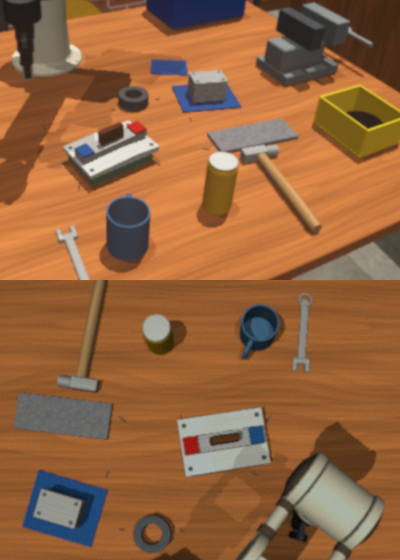

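The pile of five plates stands square in the middle of the board, the straightedge lies tilted on the ground face, and the can and mug have not moved. I hand the job in.

```bash
python3 -c "
from bench import ctrl
print(ctrl.sign_off())"
```

```text
the job is handed in; nothing more can be done
None
```

The job is done and handed in at about 78 s. The ground face is bowed, so the straightedge was left on it and the plates are piled on the blue board.

- **Casting and straightedge:** I tipped the casting onto its green back, laid the straightedge lengthwise along the face and let go. The red end stood at about 68 mm and gave about 4 mm before it was firm. The blue end was firm at about 62 mm. So it rocks, and it still lies there tilted.
- **Plates:** All five are stacked on the larger blue board.
- **Last checks:** The top of the pile measured (385.3, 323.5) mm at 73.8°, against the board's (384.9, 323.0) mm at 74.1°. The can and mug look unmoved in the last picture.
- **What disagreed or went wrong:** The scene camera put things about 7 mm off the top view. I used the top view, and the grasps and contact heights agreed with it. One plate was knocked about 50 mm aside during the run and was found again before I gripped it. I saw no slackening of the grip.

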